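# Preset the jar clamp to the orange tab and lock it

## Task

Set the jar clamp for the next candle jars: with a fingertip push the red-posted lever round until its pointer stands at the orange tab, and only then push the black lock lever fully over to its stop, leaving both there. Push gently and only push: do not grip either lever, do not lift or shift the clamp or its tab, and leave the jars, bottles, pot and beaker alone.

Things in the scene. Friction and masses are not known exactly. Their poses are not given: they have to be found in the camera images.
- clamp: self-centring jar clamp, a loose grey cast disc 244 mm across and 30 mm thick, 2.4 kg, standing flat on the table; origin at the centre of its underside, z up. Its x axis points away from the scale: the scale arc, the ring's lever and the orange tab lie on its -x half (roughly facing the robot), the black lock lever on its -y side. Three small rubber-faced jaws in the middle follow the ring; their tops are 45 mm above the table
- ring (a joint): angle (rad) of the aluminium ring (144 mm across, its top 45 mm above the table) about the clamp's vertical centre line, 0 to 2.2 between stops, growing anticlockwise seen from above; at value q the lever points in the direction 2.04 + q rad from the clamp's x axis. It turns with friction, about 1.5 N at the post, and stays where it is left; no spring
- lever_post (a point): top face of the round upright red post on the ring's lever, 16 mm diameter, 88 mm above the table, 83 mm from the clamp's centre line; free to be pushed from 47 mm above the table upwards
- pointer (a point): tip of the red pointer at the lever's outer end, 100 mm from the clamp's centre line, 41 mm above the table
- tab_mark (a point): middle of the inner end of the orange tab on the white scale, 100 mm from the clamp's centre line, 41 mm above the table: where the pointer's tip has to be. The tab is 10 mm wide, 24 mm long radially outward, its top 39 mm above the table, under the height of a fingertip pushing the post. It always lies anticlockwise (from above) of where the lever starts. It is stiffly clamped but can be shifted if struck
- lock (a joint): angle (rad) of the black lock lever about its upright pivot, 0 (open, arm pointing outwards) to 1.4 (locked, at its stop), growing anticlockwise seen from above; starts near 0. Light friction, about 1.3 N at its post, no spring
- lock_pivot (a point): on the axis of the lock lever's steel pivot (26 mm across), 52 mm above the table; 100 mm from the clamp's centre line in the direction -1.22 rad from the clamp's x axis. The black arm on it has its top at 56 mm
- lock_post (a point): top face of the round upright black post at the lock lever's end, 14 mm diameter, 88 mm above the table, 45 mm from the pivot's axis; free to be pushed from 57 mm above the table upwards
- jar_a: amber glass jar with black lid, 68 mm across, 78 mm tall, bystander beside the clamp, on either side, loose; origin at the centre of its underside
- jar_b: the same kind of jar, bystander beside the clamp, on the other side, loose; origin at the centre of its underside
- oil_a: small amber oil bottle with white cap, 28 mm across, 72 mm tall, bystander behind the clamp (away from its scale), loose; origin at the centre of its underside
- oil_b: small amber oil bottle with black cap, 28 mm across, 72 mm tall, bystander behind the clamp (away from its scale), loose; origin at the centre of its underside
- oil_c: small amber oil bottle with blue cap, 28 mm across, 72 mm tall, bystander behind the clamp (away from its scale), loose; origin at the centre of its underside
- hexpot: pink six-sided pot, 86 mm across, 62 mm tall, bystander left of the clamp, towards the robot, loose; origin at the centre of its underside
- mug: white ceramic beaker, 90 mm across, 105 mm tall, bystander on the grey tray at the left, loose; origin at the centre of its underside

How it is judged:
By the outcome, as a careful person would: the job done as asked, in the order asked, and still so for the second after the job is handed in, with the robot touching nothing.
It also fails if it takes over 54 s, if anything falls off the work surface, if the arm or the gripper's body presses on something with over 40 N, if the wrist force passes 120 N, or if a joint passes its speed limit or range.

## Robot

A 6-joint arm with a two-finger parallel gripper is mounted at the origin on the work surface. World frame = base frame: x ahead of the robot, y to its left, z up, the work surface at z = 0. Lengths are in mm, angles in rad, forces in N, time in s.
With the tool pointing down it reaches from about 275 to 725 mm from the base axis. Payload 5.6 kg.
Tool frame: the origin (TCP) lies midway between the tips of the shut fingers; the grasp point (between the pads) lies 19 mm behind it; z points along the fingers, x is the direction in which the jaws open and shut, and the axes are right-handed (so a half turn about z gives the same grasp; the last joint's range is limited). The gripper opens to 85 mm and grips with 20 to 120 N. Pads are 22 mm wide; open, the fingers measure 114 mm over their backs; the gripper's body (76 mm by 85 mm) begins 54 mm behind the grasp point. The pads swing forward as they close: fully open they stand 13 mm farther back than shut.
Start: joints at [-0.911, 0.255, 0.108, 0, -1.424, -0.285], TCP at [201.366, -511.805, 197.283] pointing down, gripper open.
Joint ranges: [-2.95, 2.95], [-1.21, 1.97], [-1.09, 1.5], [-2.87, 1.71], [-2.94, -0.07], [-3.05, 3.05]. Speed limits (rad/s): [2.57, 2.57, 3.14, 3.14, 3.14, 3.14].

## Interface

Orientations are given as a 3x3 rotation matrix whose columns are the frame's x, y, z axes.
In Python, from station import sensors, vision, ticket gives the robot as it stands.
- The arm moves only by the tool jog_arm, never from a script. Its argument "targets" is one flat list of numbers, 7 for each row, row after row: the shift along the tool's x, y, z in cm, then the turn, a rotation vector about the tool's x, y, z in rad, then the opening, from 0 (shut) to 1 (fully open). In form: [x, y, z, rx, ry, rz, gripper, x, y, z, rx, ry, rz, gripper, ...]. A call has 1 to 12 rows; each row is the pose to reach, as a shift and turn from the pose measured when the call began, along the tool's axes at that moment; what a row does not reach only later rows make up. A row lasts 1/12 s, in which the tool goes at most 41.7 mm and 7.16 degrees, less where a joint would pass 70% of its speed; a pose out of reach is approached as far as the arm can. A call with a gripper value outside its range is refused whole. The fingers move at their own pace and stop on an object; "squeeze" is the grip in N (left out, the last holds). Time passes only in rows, so rows that repeat a pose let the fingers close. It gives the time, the measured TCP pose, the force and the opening at its end, in the units of the state.
- sensors.state(): the state, without advancing time (a new reading comes with each control period).
- vision.capture(name): name is "side" or "top"; returns a dict with "pixels" (400x640x3 uint8, red, green, blue), "depth" (400x640 float32, mm along the optical axis (not along the pixel's ray), 0 where there is no reading), "intrinsics" (3x3 intrinsics, pixels), "extrinsics" (4x4, takes a point from camera to world coordinates). Camera axes: x right, y down, z forward; pixel columns grow to the right and rows downward; lengths in mm; the calibration is good to about 2 mm. A picture is of the moment at which its call begins.
- ticket.job_done(): hands the job in, once; it reports no verdict.
The state is a dict: "clock": time; "joint_positions": joint angles; "joint_vel": joint speeds; "effort": joint torques, N m; "ee_pos": TCP position; "eef_rot": TCP orientation; "force": force on the tool from outside, world axes, zero at the start; "torque": the same for the moment, N m; "finger_gap": opening from 0.0 (shut) to 1.0 (fully open).
Only numpy, scipy, OpenCV 4.12 (cv2) and the standard library are available. Lean on these libraries where they do the work, as an engineer would, in place of code of your own. Each camera call takes 0.05 s, during which the arm holds its last target.

## Working session

There is one attempt and no reset: what is moved stays moved. The work goes in short steps, Python scripts to look and compute and a tool call to move; the robot and the scene stay as the last step left them, time stands still between calls to the robot, and variables do not carry over. Pictures are saved under pics/ and viewed, and the job is handed in when it is done.

Besides the shell and the picture viewer there is one more tool, called after "Request:" by a JSON object that holds its "name" and its "arguments", one argument or row to a line. jog_arm: Moves the arm, as the interface text tells. Its arguments: {"type":"object","properties":{"targets":{"type":"array"},"squeeze":{"type":"number"}},"required":["targets"]}

```bash
ls; mkdir -p pics; python3 - <<'E'
from station import sensors, vision
import cv2, numpy as np
s=sensors.state(); print(s['clock'],s['ee_pos'],s['eef_rot'],s['finger_gap'],s['force'])
for n in("side","top"):
    c=vision.capture(n); np.savez('/tmp/%s0.npz'%n,**c)
    cv2.imwrite(f'pics/{n}0.png',c['pixels'][:,:,::-1])
    print(n,c['intrinsics'],c['extrinsics'].round(3))
E
```

```text
pics
0.0 [ 201.21685966 -511.29049722  196.41170708] [[-3.66056934e-01  9.30592176e-01 -7.22976654e-04]
 [ 9.30590634e-01  3.66057644e-01  1.69494723e-03]
 [ 1.84195576e-03 -5.23481167e-05 -9.99998302e-01]] 0.9999441232037491 [ 0.45337947 -0.44475376 -0.09580087]
side [[485.14212665   0.         316.49216761]
 [  0.         485.14212665 206.85913021]
 [  0.           0.           1.        ]] [[-9.24000e-01 -2.73000e-01  2.69000e-01  3.04212e+02]
 [-3.83000e-01  6.70000e-01 -6.36000e-01  7.51885e+02]
 [-6.00000e-03 -6.91000e-01 -7.23000e-01  8.01924e+02]
 [ 0.00000e+00  0.00000e+00  0.00000e+00  1.00000e+00]]
top [[490.24419189   0.         314.56504095]
 [  0.         490.24419189 197.09795948]
 [  0.           0.           1.        ]] [[-1.800000e-02 -9.980000e-01  6.700000e-02  4.895610e+02]
 [-1.000000e+00  1.600000e-02 -2.300000e-02  1.350770e+02]
 [ 2.200000e-02 -6.700000e-02 -9.970000e-01  1.187068e+03]
 [ 0.000000e+00  0.000000e+00  0.000000e+00  1.000000e+00]]
```

View pics/top0.png

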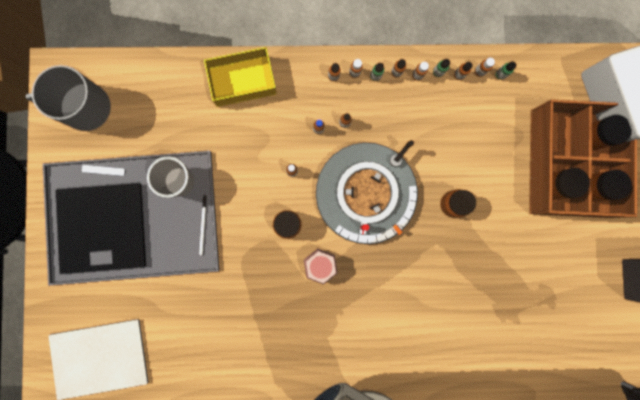

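View pics/side0.png

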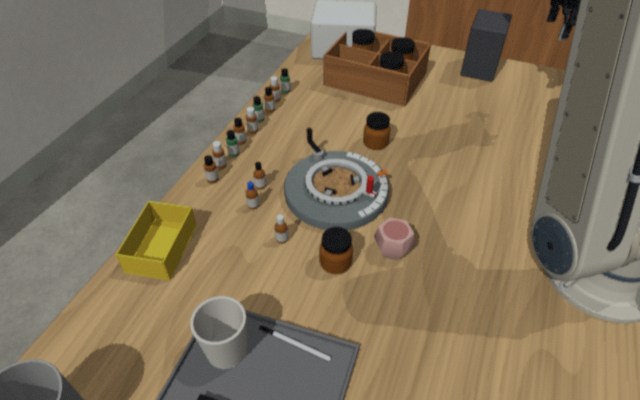

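The top picture shows the clamp at about (368,192), the red post near (365,228), the orange tab near (397,230) and the lock lever at (398,160)-(410,145). I'll enlarge it.

```bash
python3 - <<'E'
import cv2, numpy as np
c=np.load('/tmp/top0.npz'); p=c['pixels'][130:260,300:440]
cv2.imwrite('pics/top0c.png',cv2.resize(p[:,:,::-1],None,fx=4.6,fy=4.6,interpolation=cv2.INTER_CUBIC))
c=np.load('/tmp/side0.npz'); p=c['pixels'][110:240,270:410]
cv2.imwrite('pics/side0c.png',cv2.resize(p[:,:,::-1],None,fx=4.6,fy=4.6,interpolation=cv2.INTER_CUBIC))
E
```

```text
(no output)
```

View pics/top0c.png

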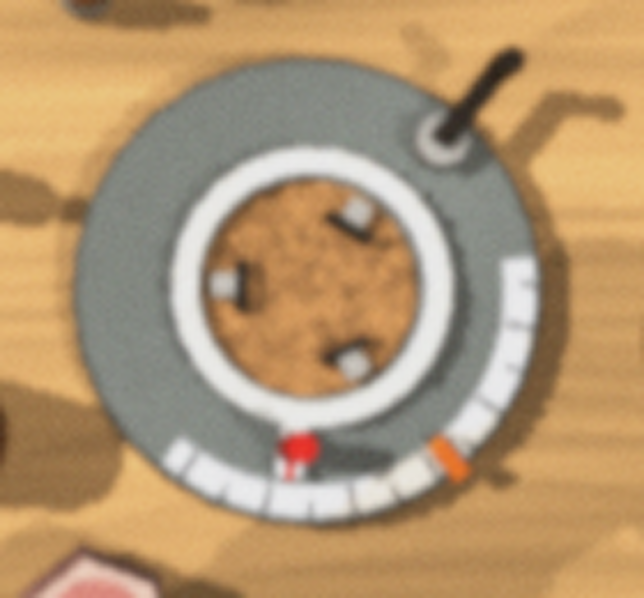

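View pics/side0c.png

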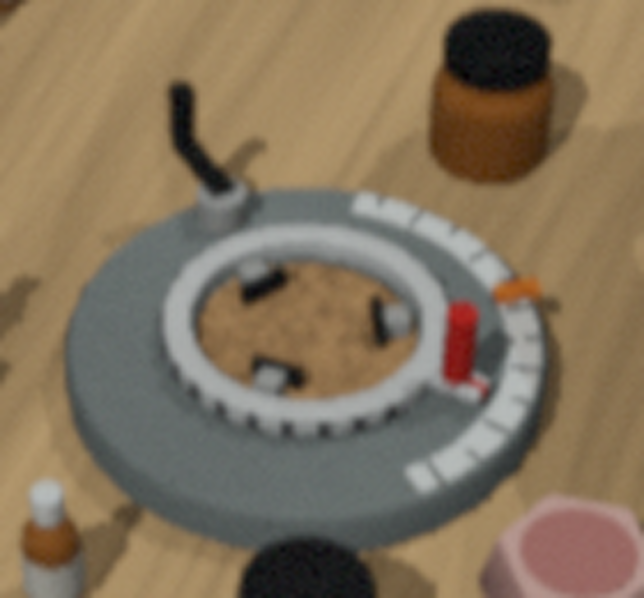

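```bash
cat > h.py <<'E'
import numpy as np, cv2
def ray(c,u,v,z):
    K=c['intrinsics'];E=c['extrinsics']
    d=E[:3,:3]@np.linalg.solve(K,[u,v,1.]); o=E[:3,3]
    return (o+d*(z-o[2])/d[2])
def proj(c,P):
    K=c['intrinsics'];E=c['extrinsics']
    p=K@(E[:3,:3].T@(np.asarray(P,float)-E[:3,3])); return p[:2]/p[2]
def cr(cx,cy,x0,y0,s=4.6): return (cx+.5)/s-.5+x0,(cy+.5)/s-.5+y0
E
python3 - <<'E'
from h import *
t=np.load('/tmp/top0.npz'); s=np.load('/tmp/side0.npz')
T={'ring':(312,289,45),'disc':(307,290,30),'pointer':(290,478,41),'posttop':(301,445,88),'tabin':(437,440,40),'tabout':(462,479,39),'pivot':(443,138,52),'lpost':(513,58,88)}
S={'posttop':(463,309,88),'pointer':(484,390,41),'tabin':(500,292,40),'tabout':(538,287,39),'lpost':(181,90,88),'pivot':(222,188,52),'ring':(309,325,45)}
for k,(x,y,z) in T.items(): print('top',k,ray(t,*cr(x,y,300,130),z).round(1))
for k,(x,y,z) in S.items(): print('side',k,ray(s,*cr(x,y,270,110),z).round(1))
# depth pts
d=t['depth']; 
for n,(x,y) in {'ringtop':(190,289),'disc':(120,289),'table':(20,300),'post':(301,445)}.items():
    u,v=cr(x,y,300,130);u,v=int(round(u)),int(round(v)); z=d[v,u]
    E=t['extrinsics'];print(n,(E[:3,:3]@(np.linalg.solve(t['intrinsics'],[u,v,1])*z)+E[:3,3]).round(1))
E
```

```text
top ring [575.  -15.3  45. ]
top disc [575.7 -14.7  30. ]
top pointer [479.2  -2.2  41. ]
top posttop [495.6  -2.3  88. ]
top tabin [497.2 -77.9  40. ]
top tabout [477.1 -90.3  39. ]
top pivot [650.5 -83.2  52. ]
top lpost [ 684.7 -112.2   88. ]
side posttop [496.2  -3.4  88. ]
side pointer [481.5  -2.1  41. ]
side tabin [495.8 -73.2  40. ]
side tabout [479.3 -85.2  39. ]
side lpost [ 685.  -108.1   88. ]
side pivot [651.5 -82.6  52. ]
side ring [574.7  -9.1  45. ]
ringtop [577.   46.8  46.3]
disc [579.   81.   27.8]
table [574.6 133.3   1.4]
post [496.4  -2.2  88.3]
```

```bash
cat >> h.py <<'E'
def overlay(c,fn,x0,y0,w,h,s,cen,yaw,q,tab,lk):
    im=cv2.resize(c['pixels'][y0:y0+h,x0:x0+w,::-1],None,fx=s,fy=s,interpolation=cv2.INTER_CUBIC)
    def P(X,Y,Z):
        u=proj(c,[X,Y,Z]); return tuple(int(round(a)) for a in ((u[0]+.5-x0)*s-.5,(u[1]+.5-y0)*s-.5))
    def circ(cx,cy,r,z,col):
        pts=[P(cx+r*np.cos(a),cy+r*np.sin(a),z) for a in np.linspace(0,2*np.pi,60)]
        cv2.polylines(im,[np.array(pts)],True,col,1)
    def pol(r,a): return cen[0]+r*np.cos(a+yaw),cen[1]+r*np.sin(a+yaw)
    circ(*cen,122,30,(0,255,0)); circ(*cen,72,45,(255,0,0))
    circ(*pol(83,2.04+q),8,88,(255,255,0)); cv2.drawMarker(im,P(*pol(100,2.04+q),41),(255,255,0),0,8)
    cv2.line(im,P(*pol(100,2.04+tab),39),P(*pol(124,2.04+tab),39),(255,0,255),1)
    px,py=pol(100,-1.22); circ(px,py,13,52,(0,255,255)); a=yaw-1.22+lk
    circ(px+45*np.cos(a),py+45*np.sin(a),7,88,(0,255,255))
    cv2.imwrite(fn,im)
E
python3 - <<'E'
from h import *
t=np.load('/tmp/top0.npz'); s=np.load('/tmp/side0.npz')
a=((575,-14),0.48,0.47,1.28,0.05)
overlay(t,'pics/ovt.png',300,130,140,130,4.6,*a)
overlay(s,'pics/ovs.png',270,110,140,130,4.6,*a)
im=np.hstack([cv2.imread('pics/ovt.png'),cv2.imread('pics/ovs.png')]);cv2.imwrite('pics/ov.png',cv2.resize(im,(800,370)))
for n,u,v,z in[('jarR',463,201,78),('jarL',287,224,78),('hex',321,267,62)]: print(n,ray(t,u,v,z).round(0))
E
```

```text
jarR [ 549. -229.   78.]
jarL [504. 173.  78.]
hex [405.  97.  62.]
```

View pics/ovt.png

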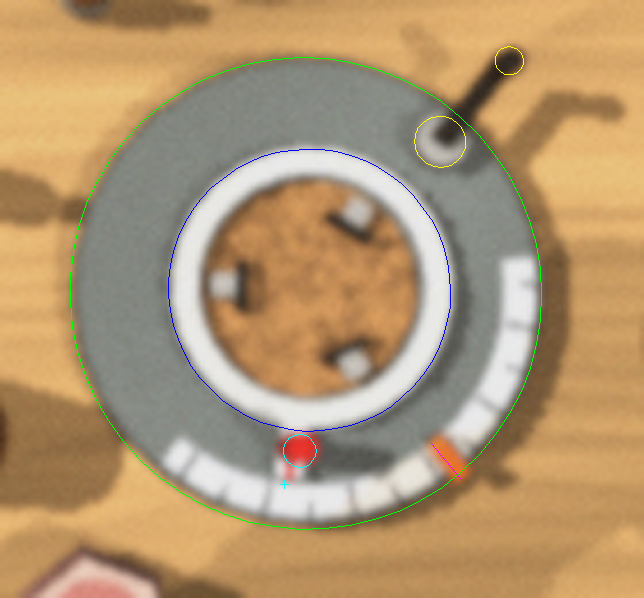

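View pics/ovs.png

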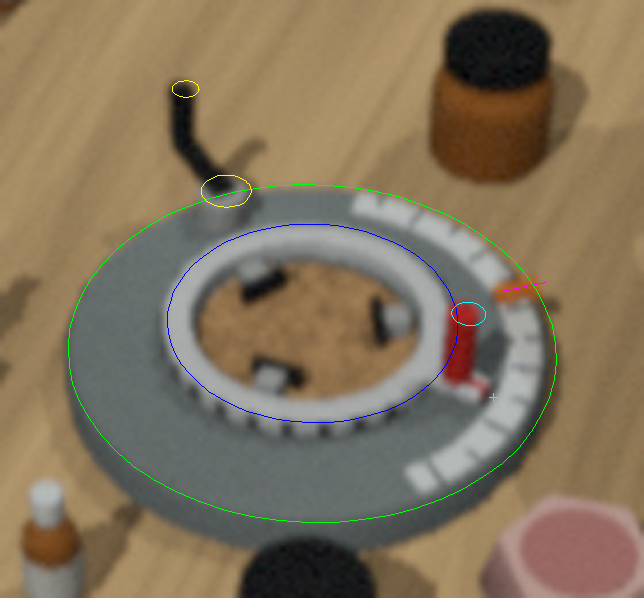

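The overlay agrees in both views: clamp centre about (576,-14), yaw about 0.48, ring q about 0.47, tab at about 1.29. The push is about 0.8 rad. I'm moving above a point behind the post with the fingers shut.

```bash
cat >> h.py <<'E'
from scipy.spatial.transform import Rotation as R
def rows(targets,st):
    """targets: (x,y,z,heading of tool y)"""
    R0=np.array(st['eef_rot']);p0=np.array(st['ee_pos']);out=[]
    for x,y,z,h in targets:
        c,s=np.cos(h),np.sin(h)
        Rt=np.array([[-s,c,0],[c,s,0],[0,0,-1.]])
        d=R0.T@(np.array([x,y,z])-p0)/10; r=R.from_matrix(R0.T@Rt).as_rotvec()
        print(*[f'{v:.2f}' for v in d],*[f'{v:.3f}' for v in r],0,sep=', ')
C=np.array([576.5,-14.5])
def behind(dirn,back,r=83):   # point 'back' mm clockwise-tangential behind post at world dir
    t=np.array([-np.sin(dirn),np.cos(dirn)]);return C+r*np.array([np.cos(dirn),np.sin(dirn)])-back*t
def st():
    from station import sensors
    s=sensors.state();print('t',round(s['clock'],2),'p',np.round(s['ee_pos'],1),'yh',round(float(np.arctan2(s['eef_rot'][1][1],s['eef_rot'][0][1])),3),'F',np.round(s['force'],2),'gap',round(s['finger_gap'],3),'q',np.round(s['joint_positions'],2));return s
E
python3 - <<'E'
from h import *
s=st(); p=behind(2.98,33);print(p)
rows([(*p,160,2.98-np.pi/2),(*p,62,2.98-np.pi/2)],s)
E
```

```text
t 0.1 p [ 201.2 -511.3  196.5] yh 0.375 F [ 0.32 -0.37 -0.1 ] gap 1.0 q [-0.91  0.26  0.11 -0.   -1.42 -0.28]
[499.8906801  31.4239818]
39.57, 47.66, 3.71, 0.001, -0.002, -1.034, 0
39.55, 47.66, 13.51, 0.001, -0.002, -1.034, 0
```

Request:
{"name": "jog_arm", "arguments": {
  "targets": [39.57,47.66,3.7,0,0,-1.034,0,39.57,47.66,3.7,0,0,-1.034,0,39.57,47.66,3.7,0,0,-1.034,0,39.57,47.66,3.7,0,0,-1.034,0,39.57,47.66,3.7,0,0,-1.034,0,39.57,47.66,3.7,0,0,-1.034,0,39.57,47.66,3.7,0,0,-1.034,0,39.57,47.66,3.7,0,0,-1.034,0,39.57,47.66,3.7,0,0,-1.034,0,39.57,47.66,3.7,0,0,-1.034,0,39.57,47.66,3.7,0,0,-1.034,0,39.57,47.66,3.7,0,0,-1.034,0],
  "squeeze": 20
}}

```text
clock: 1.1
ee_pos: [442.0, -72.3, 167.2]
eef_rot: [[-0.987, 0.161, -0.001], [0.161, 0.987, 0.002], [0.001, 0.002, -1.0]]
force: [1.9, -0.7, -0.3]
finger_gap: -0.002
```

```bash
python3 - <<'E'
from h import *
s=st(); p=behind(2.98,33)
rows([(*p,160,2.98-np.pi/2),(*p,62,2.98-np.pi/2)],s)
E
```

```text
t 1.1 p [442.  -72.3 167.2] yh 1.409 F [ 1.86 -0.72 -0.29] gap -0.002 q [ 0.19  0.07 -0.2  -0.   -1.31 -0.35]
-4.05, 11.16, 0.74, 0.002, -0.001, -0.000, 0
-4.06, 11.15, 10.54, 0.002, -0.001, -0.000, 0
```

Request:
{"name": "jog_arm", "arguments": {
  "targets": [-4.05,11.16,0.7,0,0,0,0,-4.05,11.16,0.7,0,0,0,0,-4.05,11.16,0.7,0,0,0,0,-4.05,11.16,0.7,0,0,0,0,-4.05,11.16,0.7,0,0,0,0,-4.05,11.16,3.7,0,0,0,0,-4.05,11.16,6.7,0,0,0,0,-4.05,11.16,9.0,0,0,0,0,-4.05,11.16,10.5,0,0,0,0,-4.05,11.16,10.5,0,0,0,0,-4.05,11.16,10.5,0,0,0,0]
}}

```text
clock: 2.02
ee_pos: [499.2, 30.5, 62.4]
eef_rot: [[-0.987, 0.162, -0.002], [0.162, 0.987, 0.001], [0.002, 0.0, -1.0]]
force: [0.9, 0.1, 1.3]
finger_gap: 0.001
```

```bash
python3 - <<'E'
from h import *
from station import vision
s=st()
t=vision.capture('top');d=vision.capture('side')
a=((576.5,-14.5),0.485,0.47,1.29,0.05)
overlay(t,'pics/t1.png',300,130,140,130,4.6,*a)
overlay(d,'pics/s1.png',270,110,140,130,4.6,*a)
rows([(*behind(2.98+a_,22),62,2.98+a_-np.pi/2) for a_ in (0,0.1,.2,.3,.4,.5,.6)],s)
E
```

```text
t 2.02 p [499.2  30.5  62.4] yh 1.408 F [0.91 0.15 1.31] gap 0.001 q [ 0.37  0.24 -0.26 -0.   -1.07 -0.54]
-0.05, -1.00, 0.04, 0.000, -0.002, -0.001, 0
0.12, -1.84, 0.04, 0.001, -0.002, -0.101, 0
0.22, -2.69, 0.04, 0.001, -0.002, -0.201, 0
0.22, -3.55, 0.03, 0.001, -0.002, -0.301, 0
0.14, -4.40, 0.03, 0.001, -0.002, -0.401, 0
-0.02, -5.25, 0.03, 0.001, -0.002, -0.501, 0
-0.27, -6.07, 0.03, 0.001, -0.002, -0.601, 0
```

View pics/t1.png

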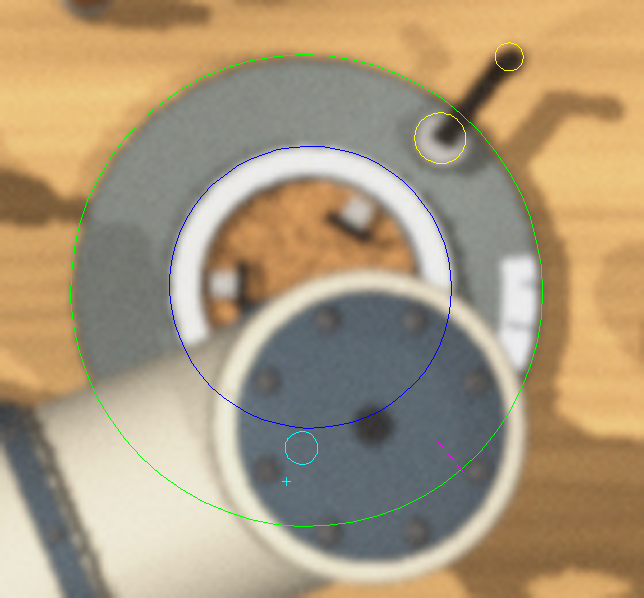

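View pics/s1.png

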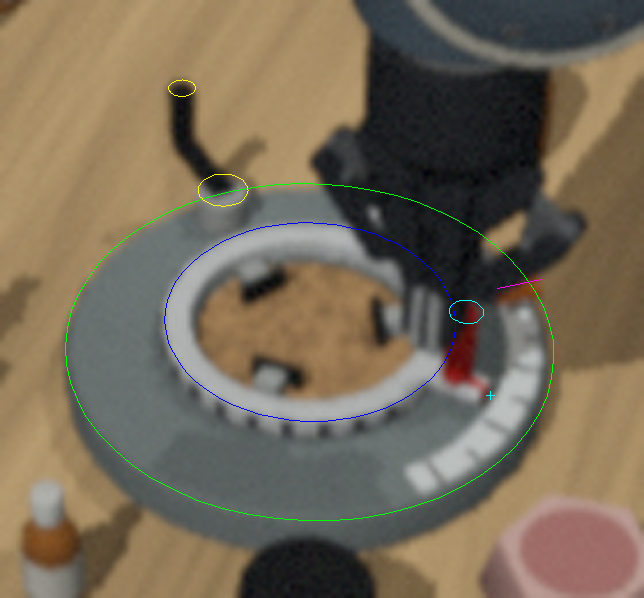

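```bash
python3 - <<'E'
from h import *
s=st()
for n,x0,y0 in(('top',300,130),('side',270,110)):
    c=np.load(f'/tmp/{n}0.npz')
    for P in [(499.2,30.5,62),(499.2,30.5,200),(499.2,30.5,300),(495,-2,88)]:
        u=proj(c,P);print(n,P,((u+.5-[x0,y0])*4.6-.5).round(0))
E
```

```text
t 2.12 p [500.7  31.2  63.8] yh 1.409 F [ 0.04 -0.13  0.05] gap -0.001 q [ 0.37  0.24 -0.26 -0.   -1.07 -0.54]
top (499.2, 30.5, 62) [229. 439.]
top (499.2, 30.5, 200) [258. 436.]
top (499.2, 30.5, 300) [285. 433.]
top (495, -2, 88) [300. 446.]
side (499.2, 30.5, 62) [430. 394.]
side (499.2, 30.5, 200) [451. 163.]
side (499.2, 30.5, 300) [469. -36.]
side (495, -2, 88) [465. 312.]
```

```bash
python3 - <<'E'
from h import *
from station import vision
c=vision.capture('side');np.savez('/tmp/side1.npz',**c)
im=cv2.resize(c['pixels'][150:210,330:410,::-1],None,fx=9,fy=9,interpolation=cv2.INTER_CUBIC)
im=cv2.convertScaleAbs(im,alpha=1.6,beta=20)
cv2.imwrite('pics/s1z.png',im)
E=c['extrinsics']
for u,v in [(360,177),(362,180),(364,184),(358,180),(371,183),(370,187),(362,172),(368,172)]:
    z=c['depth'][v,u];print(u,v,(E[:3,:3]@(np.linalg.solve(c['intrinsics'],[u,v,1])*z)+E[:3,3]).round(0))
E
```

```text
360 177 [507.  39. 120.]
362 180 [502.  41. 115.]
364 184 [496.  44. 108.]
358 180 [512.  36. 107.]
371 183 [492.   3.  77.]
370 187 [493.   3.  64.]
362 172 [504.  39. 135.]
368 172 [490.  44. 144.]
```

View pics/s1z.png

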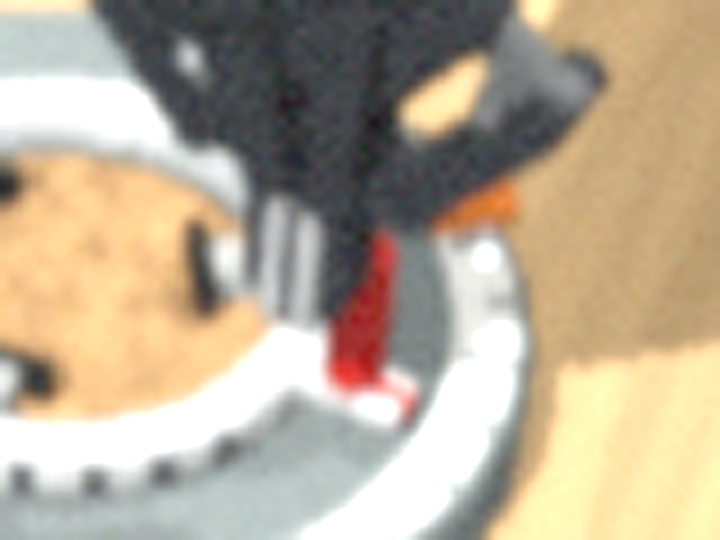

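```bash
python3 - <<'E'
from h import *
c=np.load('/tmp/side1.npz');c0=np.load('/tmp/side0.npz')
E=c['extrinsics']
for v in range(180,202,2):
  for u in (360,363,365):
    o=[]
    for k in(c0,c):
        z=k['depth'][v,u];o.append((E[:3,:3]@(np.linalg.solve(c['intrinsics'],[u,v,1])*z)+E[:3,3]).round(0) if z else 0)
    print(u,v,*o,end=' | ')
  print()
E
```

```text
360 180 [531. -46.  29.] [505.  43. 115.] | 363 180 [520. -33.  45.] [499.  42. 117.] | 365 180 [516. -35.  44.] [495.  41. 117.] | 
360 182 [528. -38.  31.] [506.  41. 108.] | 363 182 [518. -27.  44.] [499.  43. 112.] | 365 182 [513. -26.  47.] [496.  37. 108.] | 
360 184 [526. -31.  31.] [505.  43. 104.] | 363 184 [516. -21.  44.] [499.  41. 105.] | 365 184 [512. -24.  42.] [495.  39. 105.] | 
360 186 [520. -11.  45.] [519. -10.  46.] | 363 186 [513. -14.  45.] [498.  41.  99.] | 365 186 [509. -15.  46.] [509. -16.  45.] | 
360 188 [517.  -5.  45.] [518.  -6.  44.] | 363 188 [511.  -6.  47.] [512. -11.  42.] | 365 188 [507.  -7.  47.] [507. -10.  44.] | 
360 190 [515.   3.  47.] [516.  -1.  43.] | 363 190 [509.  -2.  45.] [509.  -2.  44.] | 365 190 [504.   1.  49.] [505.  -2.  46.] | 
360 192 [514.   5.  43.] [514.   6.  44.] | 363 192 [508.   1.  42.] [508.   1.  42.] | 365 192 [503.   3.  45.] [503.   3.  45.] | 
360 194 [512.  11.  43.] [512.  12.  44.] | 363 194 [509.  -4.  31.] [509.  -5.  29.] | 365 194 [502.   6.  42.] [502.   4.  40.] | 
360 196 [512.  10.  36.] [511.  12.  38.] | 363 196 [507.   2.  30.] 0 | 365 196 [503.  -1.  29.] [503.  -1.  28.] | 
360 198 [512.   8.  28.] [512.   8.  28.] | 363 198 [505.   7.  29.] [505.   6.  28.] | 365 198 [501.   5.  29.] [501.   7.  31.] | 
360 200 [510.  14.  27.] [509.  17.  31.] | 363 200 [504.  12.  28.] [503.  14.  30.] | 365 200 [499.  12.  30.] [499.  12.  30.] |
```

```bash
python3 - <<'E'
from h import *
c=np.load('/tmp/side1.npz')
E=c['extrinsics']
for v in range(110,190,4):
  print(v,end=' ')
  for u in (350,356,360,363,366,370,376,384):
    z=c['depth'][v,u];print((E[:3,:3]@(np.linalg.solve(c['intrinsics'],[u,v,1])*z)+E[:3,3]).astype(int),end=' ')
  print()
cv2.imwrite('pics/s1w.png',cv2.convertScaleAbs(cv2.resize(c['pixels'][60:220,300:460,::-1],None,fx=3.7,fy=3.7,interpolation=cv2.INTER_CUBIC),alpha=1.6,beta=20))
E
```

```text
110 [527  66 297] [513  75 307] [454 249 436] [451 246 434] [447 246 436] [441 246 437] [434 244 438] [425 240 438] 
114 [526  67 290] [513  75 299] [505  76 302] [450 246 428] [446 246 430] [304 751 801] [434 241 430] [424 239 430] 
118 [530  54 271] [512  74 290] [505  74 292] [499  77 295] [494  74 294] [441 243 422] [434 241 423] [424 237 423] 
122 [530  52 261] [516  59 270] [509  60 272] [499  74 284] [494  74 286] [487  73 287] [477  70 288] [424 236 416] 
126 [529  53 253] [514  67 267] [505  70 271] [500  67 271] [496  64 270] [489  61 270] [479  57 270] [467  47 266] 
130 [528  55 245] [513  66 257] [506  66 260] [500  67 262] [494  69 265] [487  67 266] [477  61 264] [466  49 259] 
134 [528  54 236] [513  65 248] [505  66 251] [499  69 255] [493  68 255] [486  66 256] [477  60 255] [466  45 247] 
138 [534  36 211] [512  66 239] [504  68 243] [498  68 245] [493  68 247] [486  66 247] [476  58 244] [465  44 237] 
142 [533  37 202] [512  67 231] [503  70 235] [498  68 236] [492  68 237] [485  66 238] [475  61 237] [464  44 228] 
146 [533  36 191] [517  46 204] [511  42 203] [
[... 544 characters left out ...]
166 [564 -71  40] [516  40 148] [507  42 153] [504  32 145] [493  51 164] [487  40 157] [477  33 155] [457  52 177] 
170 [563 -68  30] [547 -64  39] [507  42 141] [502  35 137] [494  42 146] [487  40 147] [472  49 159] [455  53 168] 
174 [558 -55  30] [544 -58  32] [506  41 130] [500  41 132] [493  44 137] [488  31 127] [471  48 148] [484 -82  33] 
178 [554 -43  29] [537 -34  43] [505  43 121] [499  42 122] [493  41 123] [487  30 116] [498 -65  30] [480 -73  29] 
182 [549 -29  30] [535 -30  35] [505  41 108] [498  43 112] [493  38 110] [494   2  78] [494 -53  29] [476 -58  31] 
186 [544 -16  31] [531 -20  32] [519  -9  46] [498  41  99] [502   1  62] [492   4  68] [488 -35  34] [473 -48  28]
```

View pics/s1w.png

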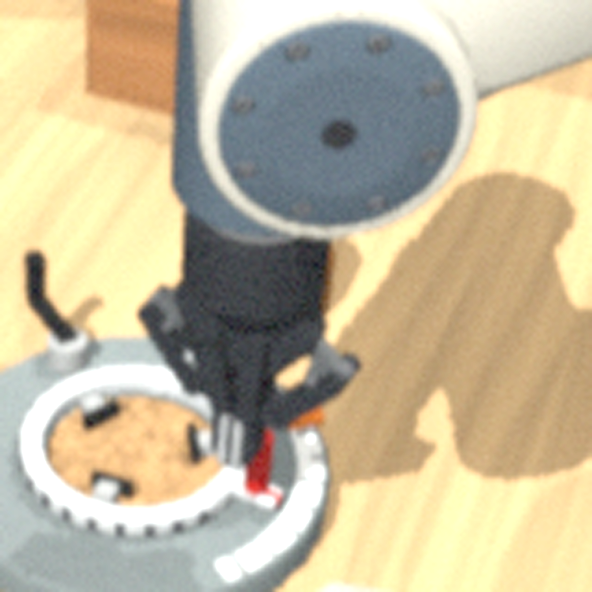

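```bash
python3 - <<'E'
from h import *
c=np.load('/tmp/side0.npz')
E=c['extrinsics']
s=st()
for z in (183,197,215,230): print(z,proj(c,(201.3,-511.5,z)).round(1))
x=np.array([-.366,.93,0])
for sg in(-1,1): print(proj(c,np.array([201.3,-511.5,184])+sg*x*50).round(1))
cv2.imwrite('pics/s0w.png',cv2.convertScaleAbs(cv2.resize(c['pixels'][0:60,510:610,::-1],None,fx=7,fy=7,interpolation=cv2.INTER_CUBIC),alpha=1.6,beta=20))
for v in range(4,40,4):
  print(v,end=' ')
  for u in (548,552,556,560,564,568,572,576):
    z=c['depth'][v,u];print((E[:3,:3]@(np.linalg.solve(c['intrinsics'],[u,v,1])*z)+E[:3,3]).astype(int),end=' ')
  print()
E
```

```text
t 2.17 p [500.8  31.5  63.9] yh 1.409 F [0.17 0.27 0.49] gap -0.001 q [ 0.37  0.24 -0.26 -0.   -1.06 -0.54]
183 [547.5  52.2]
197 [549.4  47. ]
215 [551.8  40.3]
230 [553.9  34.5]
[541.6  42.1]
[553.9  62.1]
4 [  192 -1369   -41] [ 227 -545  287] [ 217 -555  284] [ 212 -510  303] [ 206 -472  320] [ 198 -480  318] [ 192 -457  328] [ 185 -442  335] 
8 [  187 -1374   -58] [ 224 -542  279] [ 214 -551  277] [  143 -1380   -54] [ 203 -470  312] [ 194 -491  305] [ 190 -445  325] [ 182 -441  327] 
12 [ 229 -552  264] [ 220 -552  265] [ 211 -556  265] [  138 -1377   -68] [ 201 -468  304] [ 193 -465  306] [ 187 -440  318] [ 179 -443  318] 
16 [ 226 -546  257] [ 217 -551  256] [ 208 -556  256] [  133 -1378   -84] [ 197 -472  294] [  104 -1383   -81] [ 184 -438  310] [ 173 -470  298] 
20 [ 223 -550  245] [ 214 -548  248] [  142 -1376  -101] [  128 -1372   -97] [ 196 -457  291] [ 189 -446  297] [ 181 -446  298] [220  -9 483] 
24 [  166 -1382  -125] [  151 -1384  -123] [  137 -1375  -117] [  122 -1380  -116] [ 193 -456  282] [ 186 -438  292] [ 178 -438  293] [219  -7 478] 
28 [  161 -1375  -138] [  146 -1373  -135] [  132 -1370  -131] [  117 -1371  -128] [ 189 -461  271] [ 181 -464  271] [   75 -1370  -120] [217  -2 474] 
32 [  155 -1381  -157] [  140 -1384  -156] [  126 -1378  -150] [ 194 -463  260] [ 186 -458  263] [ 178 -456  266] [   69 -1369  -136] [215  -1 469] 
36 [  151 -1370  -169] [  135 -1377  -169] [  121 -1374  -165] [ 191 -462  251] [ 184 -451  257] [ 175 -456  256] [   63 -1373  -153] [214   0 464]
```

View pics/s0w.png

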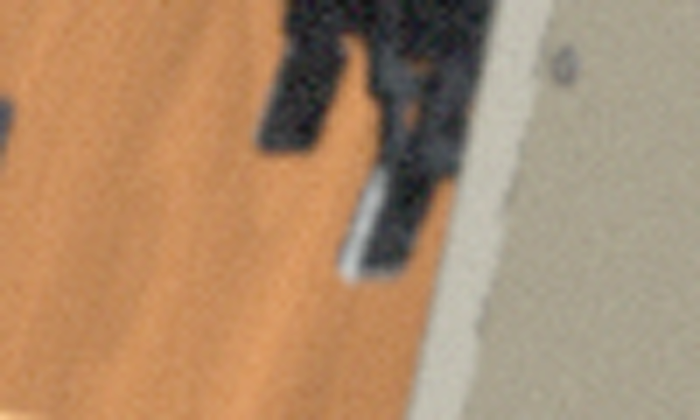

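The side picture and its depth show the shut fingertips ending near z≈97 at px (363,186). The state says the TCP is at z=63, but x and y agree. The start picture shows the same offset of about 35 mm, so the reported z reads low. I'll go down in small stages, watching the camera and the force.

Request:
{"name": "jog_arm", "arguments": {
  "targets": [0,0,0.5,0,0,0,0,0,0,1.0,0,0,0,0,0,0,1.5,0,0,0,0,0,0,1.5,0,0,0,0]
}}

```text
clock: 2.5
ee_pos: [500.0, 31.3, 47.8]
eef_rot: [[-0.987, 0.162, 0.0], [0.162, 0.987, 0.002], [0.0, 0.002, -1.0]]
force: [-0.8, -0.3, -0.0]
finger_gap: 0.003
```

```bash
cat >> h.py <<'E'
def tip(fn):
    from station import vision
    c=vision.capture('side');np.savez('/tmp/last.npz',**c)
    cv2.imwrite(fn,cv2.convertScaleAbs(cv2.resize(c['pixels'][140:220,310:410,::-1],None,fx=7,fy=7,interpolation=cv2.INTER_CUBIC),alpha=1.6,beta=20))
    return c
def at(c,u,v):
    z=c['depth'][v,u];E=c['extrinsics'];return (E[:3,:3]@(np.linalg.solve(c['intrinsics'],[u,v,1])*z)+E[:3,3]).astype(int)
E
python3 - <<'E'
from h import *
s=st();c=tip('pics/s2.png')
for v in range(180,202,2): print(v,*[at(c,u,v) for u in(359,361,363,365)])
E
```

```text
t 2.5 p [500.   31.3  47.8] yh 1.409 F [-0.81 -0.28 -0.  ] gap 0.003 q [ 0.37  0.26 -0.28 -0.   -1.03 -0.54]
180 [508  39 111] [503  43 116] [499  41 116] [493  46 122]
182 [507  40 106] [502  43 110] [498  42 111] [495  40 110]
184 [507  41 101] [503  39 102] [497  44 107] [494  40 105]
186 [507  40  95] [502  41  97] [496  47 105] [494  39  99]
188 [506  42  91] [501  44  95] [497  41  93] [494  38  92]
190 [506  39  83] [501  42  87] [496  43  90] [494  37  85]
192 [516   3  40] [510   7  46] [508   1  41] [503   3  45]
194 [513  12  43] [510   8  41] [508  -2  32] [502   3  39]
196 [513  13  38] [511   3  29] [507   1  29] [503  -1  28]
198 [513  11  29] [509   9  29] [505   7  29] [501   4  28]
200 [511  15  28] [506  16  31] [502  14  30] [498  11  29]
```

View pics/s2.png

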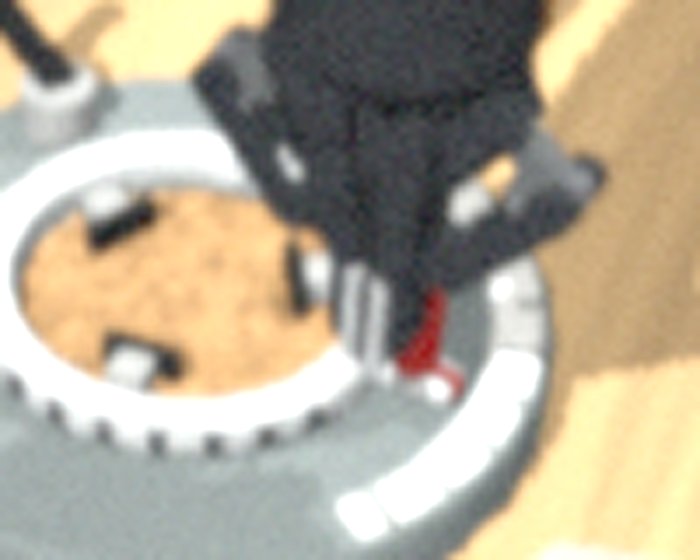

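The tip is now at about z=83 by depth, which confirms the offset. I'm lowering it 17 mm more.

Request:
{"name": "jog_arm", "arguments": {
  "targets": [0,0,0.4,0,0,0,0,0,0,0.8,0,0,0,0,0,0,1.2,0,0,0,0,0,0,1.7,0,0,0,0,0,0,1.7,0,0,0,0]
}}

```text
clock: 2.97
ee_pos: [499.4, 31.2, 30.0]
eef_rot: [[-0.987, 0.162, -0.001], [0.162, 0.987, 0.001], [0.002, 0.001, -1.0]]
force: [-0.0, 1.4, -1.1]
finger_gap: -0.006
```

```bash
python3 - <<'E'
from h import *
s=st();c=tip('pics/s3.png')
for v in range(186,202,2): print(v,*[at(c,u,v) for u in(357,359,361,363,365)])
rows([(*behind(2.98+a_,21),31,2.98+a_-np.pi/2) for a_ in (0,.04,.08,0.12,.16,.2)],s)
E
```

```text
t 2.97 p [499.4  31.2  30. ] yh 1.409 F [-0.    1.43 -1.12] gap -0.006 q [ 0.37  0.28 -0.31 -0.   -0.98 -0.54]
186 [512  36  90] [507  40  95] [502  43  99] [498  42 100] [492  45 105]
188 [512  37  84] [506  40  89] [501  43  94] [497  42  95] [493  41  95]
190 [511  39  81] [506  41  85] [501  42  87] [497  42  89] [493  38  87]
192 [512  35  71] [505  41  79] [501  41  81] [496  45  86] [492  40  83]
194 [517  14  43] [505  40  72] [501  41  75] [496  43  78] [492  40  77]
196 [515  20  43] [504  43  69] [500  43  70] [496  40  69] [492  40  71]
198 [515  18  35] [513  11  29] [509   9  30] [505   7  29] [500   6  30]
200 [515  19  30] [511  17  30] [507  14  29] [502  14  30] [499  11  29]
-0.04, -1.17, -0.10, 0.001, -0.002, -0.001, 0
0.04, -1.50, -0.10, 0.001, -0.002, -0.041, 0
0.10, -1.84, -0.10, 0.001, -0.002, -0.081, 0
0.15, -2.18, -0.10, 0.001, -0.002, -0.121, 0
0.19, -2.52, -0.10, 0.001, -0.002, -0.161, 0
0.21, -2.86, -0.10, 0.001, -0.002, -0.201, 0
```

View pics/s3.png

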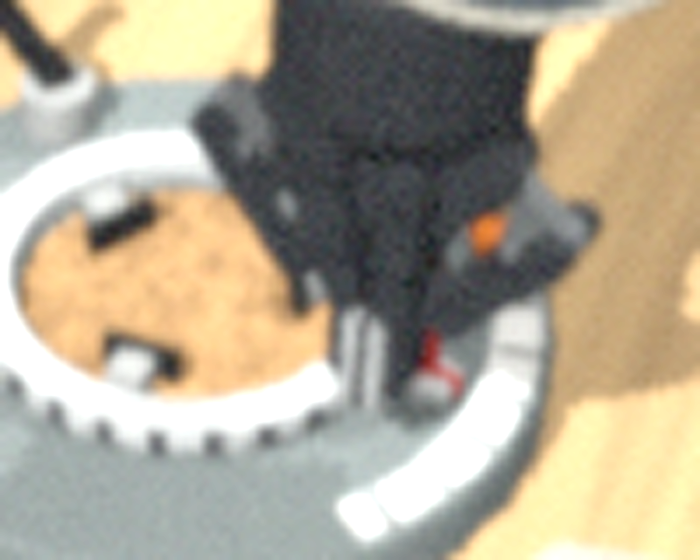

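The tip is at z≈66 beside the post, clear of everything. I'm starting the push along the arc.

Request:
{"name": "jog_arm", "arguments": {
  "targets": [0,-0.4,0,0,0,0,0,-0.02,-0.8,0,0,0,0,0,-0.04,-1.17,0,0,0,0,0,0.04,-1.5,0,0,0,-0.04,0,0.1,-1.84,0,0,0,-0.08,0,0.15,-2.18,0,0,0,-0.12,0,0.19,-2.52,0,0,0,-0.16,0,0.21,-2.86,0,0,0,-0.2,0,0.21,-2.86,0,0,0,-0.2,0]
}}

```text
clock: 3.77
ee_pos: [493.1, 2.8, 30.7]
eef_rot: [[-0.999, -0.039, -0.0], [-0.039, 0.999, 0.002], [0.0, 0.002, -1.0]]
force: [0.6, -0.8, 0.2]
finger_gap: 0.001
```

```bash
python3 - <<'E'
from h import *
s=st();c=tip('pics/s4.png')
rows([(*behind(2.98+a_,21),31,2.98+a_-np.pi/2) for a_ in (.25,.3,.35,.4,.45,.5,.55)],s)
E
```

```text
t 3.77 p [493.1   2.8  30.7] yh 1.61 F [ 0.59 -0.75  0.22] gap 0.001 q [ 0.32  0.26 -0.33 -0.   -0.98 -0.28]
0.12, -0.36, -0.03, 0.002, -0.000, -0.050, 0
0.20, -0.79, -0.03, 0.002, -0.000, -0.100, 0
0.25, -1.21, -0.03, 0.002, -0.000, -0.150, 0
0.28, -1.64, -0.03, 0.002, -0.000, -0.200, 0
0.29, -2.07, -0.03, 0.002, -0.000, -0.250, 0
0.28, -2.49, -0.03, 0.002, 0.000, -0.300, 0
0.25, -2.92, -0.03, 0.002, 0.000, -0.350, 0
```

View pics/s4.png

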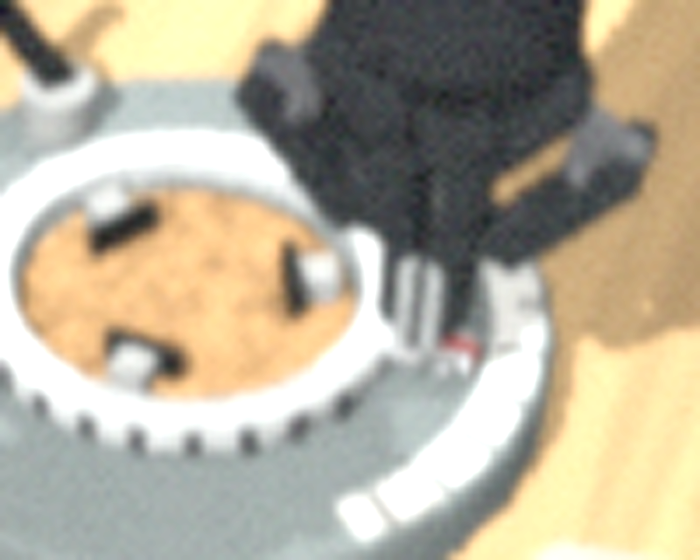

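The pointer has moved round to (475,350) and the force is low. I'm continuing.

Request:
{"name": "jog_arm", "arguments": {
  "targets": [0.12,-0.36,0,0,0,-0.05,0,0.2,-0.79,0,0,0,-0.1,0,0.25,-1.21,0,0,0,-0.15,0,0.28,-1.64,0,0,0,-0.2,0,0.29,-2.07,0,0,0,-0.25,0,0.28,-2.49,0,0,0,-0.3,0,0.25,-2.92,0,0,0,-0.35,0,0.25,-2.92,0,0,0,-0.35,0]
}}

```text
clock: 4.48
ee_pos: [491.8, -26.8, 30.8]
eef_rot: [[-0.926, -0.377, -0.0], [-0.377, 0.926, 0.001], [-0.0, 0.001, -1.0]]
force: [-0.6, 0.1, -0.4]
finger_gap: -0.001
```

```bash
python3 - <<'E'
from h import *
s=st();c=tip('pics/s5.png')
rows([(*behind(2.98+a_,21),31,2.98+a_-np.pi/2) for a_ in (.58,.61,.64,.67,.7)],s)
E
```

```text
t 4.48 p [491.8 -26.8  30.8] yh 1.957 F [-0.64  0.05 -0.41] gap -0.001 q [ 0.26  0.26 -0.33 -0.   -0.98  0.12]
0.05, -0.22, -0.02, 0.001, 0.000, -0.032, 0
0.10, -0.47, -0.02, 0.001, 0.000, -0.062, 0
0.15, -0.72, -0.02, 0.001, 0.000, -0.092, 0
0.18, -0.98, -0.02, 0.001, 0.000, -0.122, 0
0.21, -1.23, -0.02, 0.001, 0.000, -0.152, 0
```

View pics/s5.png

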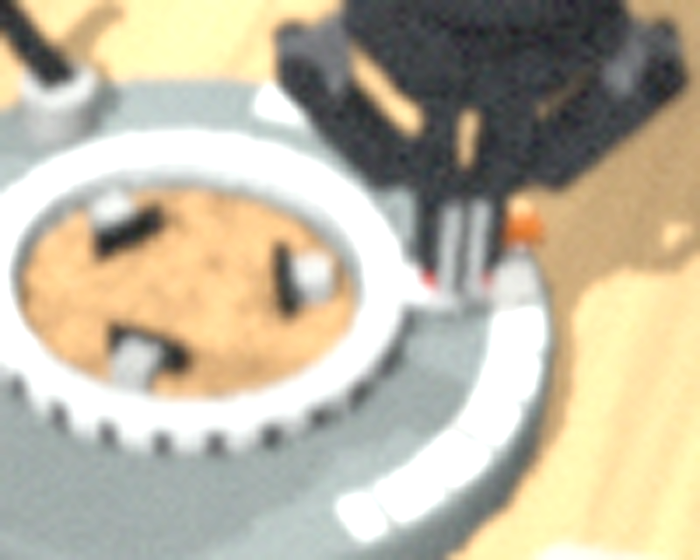

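Request:
{"name": "jog_arm", "arguments": {
  "targets": [0.05,-0.22,0,0,0,-0.03,0,0.1,-0.47,0,0,0,-0.06,0,0.15,-0.72,0,0,0,-0.09,0,0.18,-0.98,0,0,0,-0.12,0,0.21,-1.23,0,0,0,-0.15,0,0.21,-1.23,0,0,0,-0.15,0]
}}

```text
clock: 5.03
ee_pos: [494.3, -38.9, 30.8]
eef_rot: [[-0.861, -0.508, -0.0], [-0.508, 0.861, 0.001], [-0.0, 0.001, -1.0]]
force: [-0.8, 0.0, -0.4]
finger_gap: 0.005
```

```bash
python3 - <<'E'
from h import *
s=st();c=tip('pics/s6.png')
rows([(*behind(2.98+a_,21),31,2.98+a_-np.pi/2) for a_ in (.71,.73,.75,.77,.8)],s)
E
```

```text
t 5.03 p [494.3 -38.9  30.8] yh 2.104 F [-0.78  0.04 -0.38] gap 0.005 q [ 0.24  0.27 -0.32 -0.   -0.98  0.3 ]
0.02, -0.10, -0.02, 0.001, 0.000, -0.016, 0
0.05, -0.27, -0.02, 0.001, 0.000, -0.036, 0
0.09, -0.44, -0.02, 0.001, 0.000, -0.056, 0
0.12, -0.60, -0.03, 0.001, 0.000, -0.076, 0
0.16, -0.86, -0.03, 0.001, 0.000, -0.106, 0
```

View pics/s6.png

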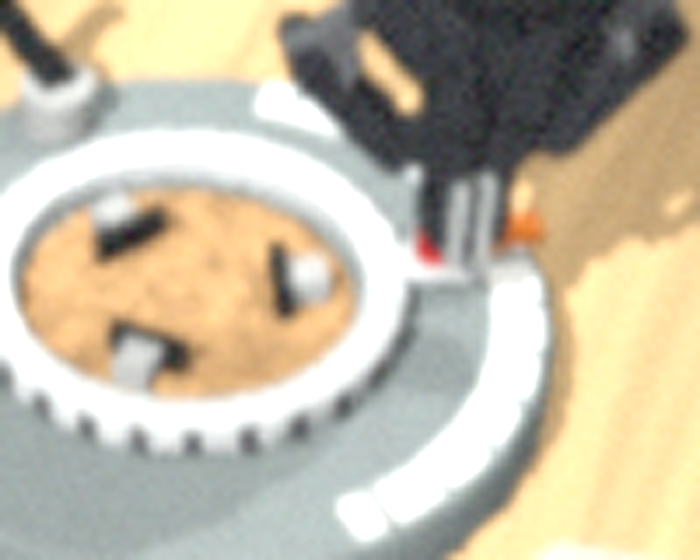

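Now I back off, lift and move aside for a clear look.

Request:
{"name": "jog_arm", "arguments": {
  "targets": [0,1,0,0,0,0,0,0,2,0,0,0,0,0,0,2,-4,0,0,0,0,0,2,-8,0,0,0,0,3,4,-11,0,0,0,0,6,6,-12,0,0,0,0,9,8,-12,0,0,0,0,12,9,-12,0,0,0,0,15,10,-12,0,0,0,0,15,10,-12,0,0,0,0]
}}

```text
clock: 5.92
ee_pos: [309.9, -29.3, 150.7]
eef_rot: [[-0.862, -0.507, 0.001], [-0.507, 0.862, 0.003], [-0.002, 0.002, -1.0]]
force: [1.0, -1.3, -0.4]
finger_gap: 0.004
```

```bash
python3 - <<'E'
from h import *
from station import vision
s=st();t=vision.capture('top');d=vision.capture('side');np.savez('/tmp/t7.npz',**t);np.savez('/tmp/s7.npz',**d)
a=((576.5,-14.5),0.485,1.2,1.29,0.05)
overlay(t,'pics/t7.png',300,130,140,130,4.6,*a)
cv2.imwrite('pics/t7z.png',cv2.resize(t['pixels'][205:260,350:420,::-1],None,fx=10,fy=10,interpolation=cv2.INTER_CUBIC))
cv2.imwrite('pics/s7z.png',cv2.resize(d['pixels'][150:220,330:410,::-1],None,fx=8,fy=8,interpolation=cv2.INTER_CUBIC))
E
```

```text
t 5.92 p [309.9 -29.3 150.7] yh 2.102 F [ 0.96 -1.32 -0.35] gap 0.004 q [ 0.42 -0.22 -0.5  -0.   -1.29  0.11]
```

View pics/t7.png

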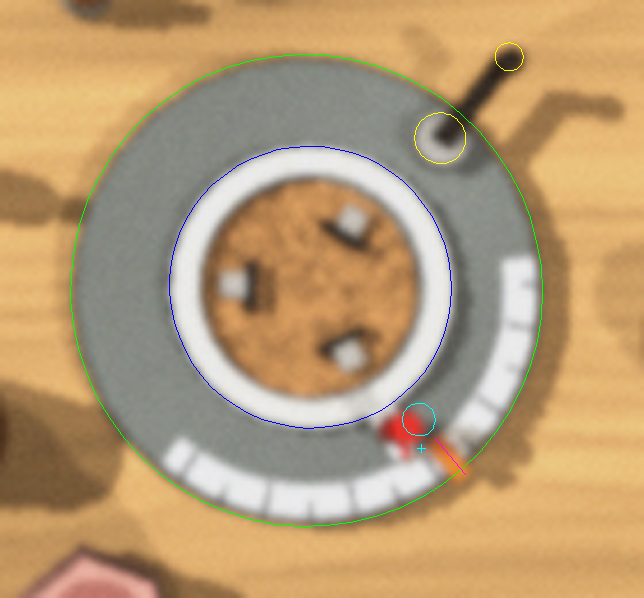

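View pics/t7z.png

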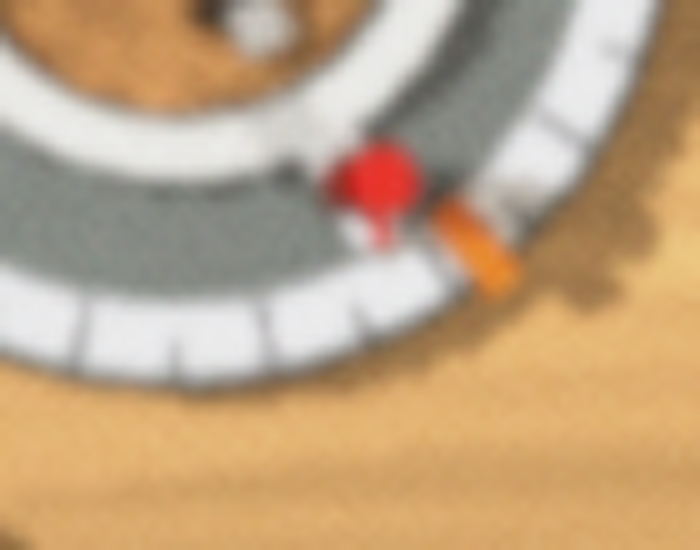

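View pics/s7z.png

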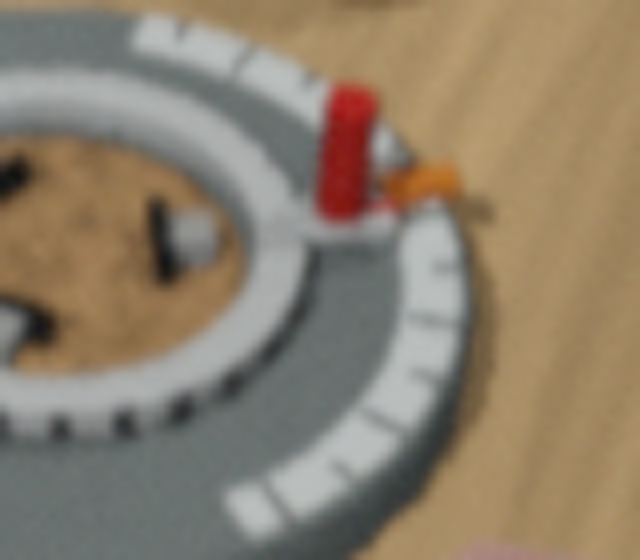

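```bash
python3 - <<'E'
from h import *
t=np.load('/tmp/t7.npz');im=t['pixels'];hsv=cv2.cvtColor(im,cv2.COLOR_RGB2HSV)
# ring circle fit: white pixels on z=45 plane; angular edge via threshold
g=im.astype(int).min(2)
pts=[]
for a in np.linspace(0,2*np.pi,180,endpoint=False):
    # skip lever and scale-side
    rs=np.arange(40,95,.25); c=(575.5,-15.5)
    uv=np.array([proj(t,(c[0]+r*np.cos(a),c[1]+r*np.sin(a),45)) for r in rs]).astype(np.float32)
    v=cv2.remap(g.astype(np.float32),uv[:,0][None],uv[:,1][None],cv2.INTER_LINEAR)[0]
    k=np.where(v>175)[0]
    if len(k)==0: continue
    j=k[0]
    while j<len(v) and v[j]>175: j+=1
    r=rs[min(j,len(rs)-1)]
    if 66<r<78: pts.append((c[0]+r*np.cos(a),c[1]+r*np.sin(a)))
pts=np.array(pts)
for _ in range(4):
    A=np.c_[2*pts,np.ones(len(pts))];x=np.linalg.lstsq(A,(pts**2).sum(1),rcond=None)[0]
    r=np.sqrt(x[2]+x[0]**2+x[1]**2);e=np.hypot(*(pts-x[:2]).T)-r;pts=pts[abs(e)<max(1.,2*e.std())]
print('centre',x[:2],r,len(pts),e.std());c=x[:2]
def d(x_,y_,z):
    p=ray(t,350+(x_+.5)/10-.5,205+(y_+.5)/10-.5,z)[:2]-c;return round(np.arctan2(p[1],p[0])%(2*np.pi),3),round(np.hypot(*p),1)
print('post',d(382,178,88),'ptr',d(386,248,41),'tabin',d(455,213,40),'tabout',d(503,283,39))
m=((hsv[:,:,0]>8)&(hsv[:,:,0]<17)&(hsv[:,:,1]>190)&(hsv[:,:,2]>150));m[:,:380]=0;m[:,420:]=0;m[:215]=0;m[:,:]*=True;m[245:]=0
ys,xs=np.nonzero(m);print(len(xs),xs.mean(),ys.mean());p=ray(t,xs.mean(),ys.mean(),39)[:2]-c;print('tab blob',np.arctan2(p[1],p[0])%(2*np.pi),np.hypot(*p))
m=(((hsv[:,:,0]<5)|(hsv[:,:,0]>175))&(hsv[:,:,1]>180)&(hsv[:,:,2]>190));m[:,:370]=0;m[:,410:]=0;m[:205]=0;m[245:]=0
ys,xs=np.nonzero(m);print(len(xs),xs.mean(),ys.mean());p=ray(t,xs.mean(),ys.mean(),80)[:2]-c;print('post blob',np.arctan2(p[1],p[0])%(2*np.pi),np.hypot(*p))
E
```

```text
centre [576.51658963 -15.03769487] 71.62332526400658 162 0.2506828116518584
post (np.float64(3.63), np.float64(82.5)) ptr (np.float64(3.631), np.float64(100.4)) tabin (np.float64(3.811), np.float64(102.9)) tabout (np.float64(3.798), np.float64(122.8))
14 397.7857142857143 230.07142857142858
tab blob 3.800293674925034 114.70317026265629
25 387.6 222.56
post blob 3.638493458795106 83.27323885916898
```

Post and pointer both stand at direction 3.63 rad and the tab at 3.80. About 0.17 rad (14 mm at the post) remains.

```bash
python3 - <<'E'
from h import *
s=st()
f=lambda a,b,z:(*behind(2.98+a,b),z,2.98+a-np.pi/2)
rows([f(.7,38,130),f(.7,38,31)]+[f(a,21,31) for a in (.68,.7,.72,.74,.76,.78,.8,.82,.84,.855,.865)],s)
E
```

```text
t 6.02 p [313.8 -28.5 151.2] yh 2.103 F [ 0.61  0.62 -0.28] gap -0.004 q [ 0.42 -0.22 -0.49 -0.   -1.29  0.11]
-15.02, -8.38, 2.16, 0.001, 0.003, -0.006, 0
-14.99, -8.39, 12.06, 0.001, 0.003, -0.006, 0
-15.04, -9.92, 12.06, 0.001, 0.003, 0.014, 0
-15.00, -10.09, 12.06, 0.001, 0.003, -0.006, 0
-14.96, -10.25, 12.06, 0.001, 0.003, -0.026, 0
-14.93, -10.42, 12.06, 0.001, 0.003, -0.046, 0
-14.89, -10.59, 12.06, 0.001, 0.003, -0.066, 0
-14.86, -10.76, 12.06, 0.001, 0.003, -0.086, 0
-14.84, -10.93, 12.06, 0.001, 0.003, -0.106, 0
-14.81, -11.10, 12.05, 0.001, 0.003, -0.126, 0
-14.80, -11.27, 12.05, 0.001, 0.003, -0.146, 0
-14.78, -11.40, 12.05, 0.001, 0.003, -0.161, 0
-14.78, -11.48, 12.05, 0.001, 0.003, -0.171, 0
```

Request:
{"name": "jog_arm", "arguments": {
  "targets": [-4,-2.2,0.6,0,0,0,0,-8,-4.5,1.2,0,0,0,0,-12,-6.7,1.8,0,0,0,0,-15.02,-8.38,2.2,0,0,0,0,-15.02,-8.38,2.2,0,0,0,0,-15.02,-8.38,5,0,0,0,0,-15.02,-8.38,8,0,0,0,0,-15.02,-8.38,10.5,0,0,0,0,-15.0,-8.38,12,0,0,0,0,-15.0,-8.38,12,0,0,0,0,-15.0,-8.38,12,0,0,0,0]
}}

```text
clock: 6.93
ee_pos: [485.9, -24.3, 30.9]
eef_rot: [[-0.862, -0.507, 0.0], [-0.507, 0.862, 0.001], [-0.001, 0.001, -1.0]]
force: [0.6, 0.7, 0.6]
finger_gap: -0.001
```

```bash
python3 - <<'E'
from h import *
s=st();
f=lambda a,b,z:(*behind(2.98+a,b),z,2.98+a-np.pi/2)
rows([f(.7,30,31)]+[f(a,21,31) for a in (.68,.7,.72,.74,.76,.78,.8,.82,.84,.855,.865)],s)
E
```

```text
t 6.93 p [485.9 -24.3  30.9] yh 2.103 F [0.56 0.72 0.61] gap -0.001 q [ 0.27  0.25 -0.34 -0.   -0.97  0.26]
0.01, -0.81, -0.01, 0.001, 0.001, -0.006, 0
-0.04, -1.54, -0.01, 0.001, 0.001, 0.014, 0
0.01, -1.71, -0.01, 0.001, 0.001, -0.006, 0
0.05, -1.88, -0.01, 0.001, 0.001, -0.026, 0
0.08, -2.04, -0.01, 0.001, 0.001, -0.046, 0
0.11, -2.21, -0.01, 0.001, 0.001, -0.066, 0
0.14, -2.38, -0.01, 0.001, 0.001, -0.086, 0
0.17, -2.55, -0.01, 0.001, 0.001, -0.106, 0
0.19, -2.72, -0.01, 0.001, 0.001, -0.126, 0
0.21, -2.89, -0.01, 0.001, 0.001, -0.146, 0
0.22, -3.02, -0.01, 0.001, 0.001, -0.161, 0
0.23, -3.10, -0.01, 0.001, 0.001, -0.171, 0
```

Request:
{"name": "jog_arm", "arguments": {
  "targets": [0,-0.81,0,0,0,0,0,0,-1.4,0,0,0,0,0,0.01,-1.71,0,0,0,0,0,0.05,-1.88,0,0,0,-0.026,0,0.08,-2.04,0,0,0,-0.046,0,0.11,-2.21,0,0,0,-0.066,0,0.14,-2.38,0,0,0,-0.086,0,0.17,-2.55,0,0,0,-0.106,0,0.19,-2.72,0,0,0,-0.126,0,0.21,-2.89,0,0,0,-0.146,0,0.23,-3.08,0,0,0,-0.17,0,0.23,-3.08,0,0,0,-0.17,0]
}}

```text
clock: 7.93
ee_pos: [499.5, -52.4, 30.9]
eef_rot: [[-0.762, -0.647, -0.0], [-0.647, 0.762, 0.001], [-0.001, 0.001, -1.0]]
force: [0.2, -0.7, 0.5]
finger_gap: 0.0
```

```bash
python3 - <<'E'
from h import *
s=st();
f=lambda a,b,z:(*behind(2.98+a,b),z,2.98+a-np.pi/2)
rows([f(a,21,31) for a in (.85,.86,.865)],s)
E
```

```text
t 7.93 p [499.5 -52.4  30.9] yh 2.274 F [ 0.19 -0.7   0.45] gap 0.0 q [ 0.21  0.28 -0.31 -0.   -0.99  0.5 ]
-0.05, 0.13, -0.01, 0.001, 0.001, 0.015, 0
-0.03, 0.05, -0.01, 0.001, 0.001, 0.005, 0
-0.02, 0.01, -0.01, 0.001, 0.001, 0.000, 0
```

Request:
{"name": "jog_arm", "arguments": {
  "targets": [0,1,0,0,0,0,0,0,2,0,0,0,0,0,0,2,-4,0,0,0,0,0,2,-8,0,0,0,0,3,4,-11,0,0,0,0,6,6,-12,0,0,0,0,9,8,-12,0,0,0,0,12,10,-12,0,0,0,0,14,12,-12,0,0,0,0,14,12,-12,0,0,0,0]
}}

```text
clock: 8.77
ee_pos: [310.4, -51.6, 150.6]
eef_rot: [[-0.762, -0.647, 0.001], [-0.647, 0.762, 0.003], [-0.002, 0.001, -1.0]]
force: [-0.1, -0.8, -0.8]
finger_gap: -0.003
```

```bash
python3 - <<'E'
from h import *
from station import vision
s=st();t=vision.capture('top');d=vision.capture('side');np.savez('/tmp/t8.npz',**t);np.savez('/tmp/s8.npz',**d)
cv2.imwrite('pics/t8z.png',cv2.resize(t['pixels'][205:260,350:420,::-1],None,fx=10,fy=10,interpolation=cv2.INTER_CUBIC))
cv2.imwrite('pics/s8z.png',cv2.resize(d['pixels'][150:220,330:410,::-1],None,fx=8,fy=8,interpolation=cv2.INTER_CUBIC))
E
```

```text
t 8.77 p [310.4 -51.6 150.6] yh 2.275 F [-0.14 -0.81 -0.78] gap -0.003 q [ 0.34 -0.22 -0.49 -0.   -1.29  0.36]
```

View pics/t8z.png

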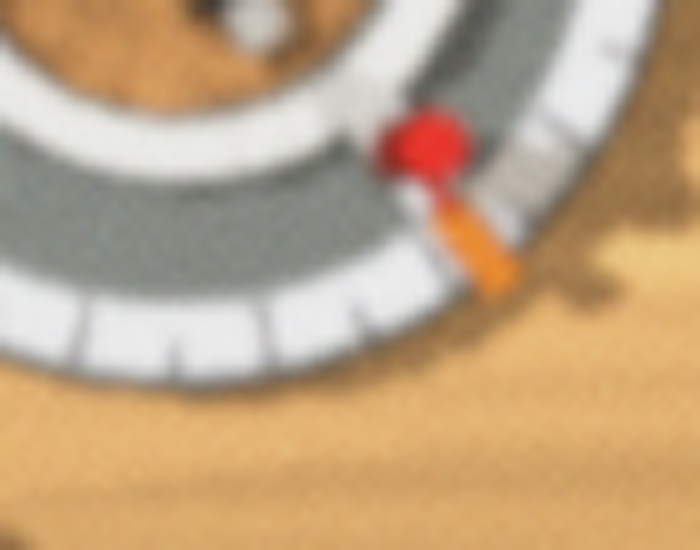

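View pics/s8z.png

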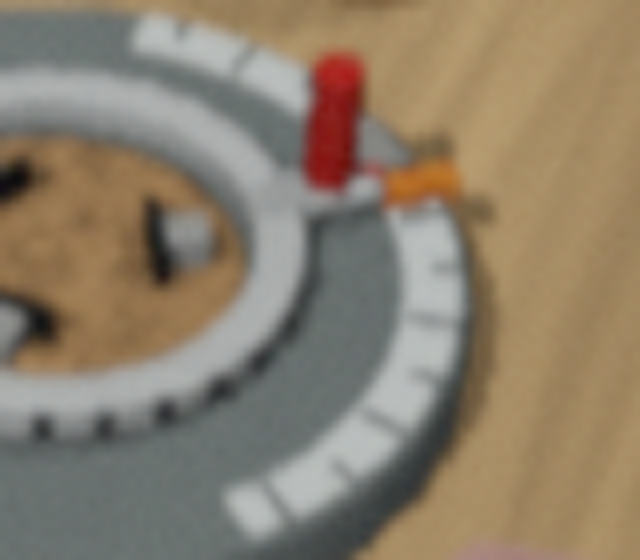

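```bash
python3 - <<'E'
from h import *
c=np.array([576.5,-15.0])
t=np.load('/tmp/t8.npz');s=np.load('/tmp/s8.npz')
def out(n,p): p=p[:2]-c;print(n,round(np.arctan2(p[1],p[0])%(2*np.pi),3),round(np.hypot(*p),1))
def dt(n,x,y,z): out('top '+n,ray(t,350+(x+.5)/10-.5,205+(y+.5)/10-.5,z))
def ds(n,x,y,z): out('side '+n,ray(s,330+(x+.5)/8-.5,150+(y+.5)/8-.5,z))
dt('post',435,145,88);dt('ptr',441,203,41);dt('tabin',453,210,39);dt('tabout',503,283,39);dt('tabmid',479,247,39)
ds('post',339,70,88);ds('ptr',378,178,41);ds('tabin',388,191,39);ds('tabout',458,180,39)
for q in (3.76,3.78,3.80,3.82):
    P=lambda r,z:(c[0]+r*np.cos(q),c[1]+r*np.sin(q),z)
    for n,k,x0,y0,f in(('t',t,350,205,10),('s',s,330,150,8)):
        print(q,n,[((proj(k,P(r,z))-[x0,y0]+.5)*f-.5).round(0) for r,z in((83,88),(100,41),(100,39),(124,39))])
E
```

```text
top post 3.801 83.0
top ptr 3.799 99.0
top tabin 3.814 102.2
top tabout 3.798 122.8
top tabmid 3.806 112.7
side post 3.779 80.5
side ptr 3.807 97.2
side tabin 3.767 99.0
side tabout 3.764 120.3
3.76 t [array([423., 154.]), array([431., 217.]), array([429., 217.]), array([491., 299.])]
3.76 s [array([349.,  72.]), array([392., 187.]), array([392., 192.]), array([471., 179.])]
3.78 t [array([429., 150.]), array([437., 212.]), array([436., 212.]), array([499., 293.])]
3.78 s [array([347.,  68.]), array([390., 182.]), array([390., 187.]), array([468., 174.])]
3.8 t [array([435., 145.]), array([444., 206.]), array([442., 206.]), array([507., 286.])]
3.8 s [array([345.,  65.]), array([388., 178.]), array([387., 183.]), array([465., 168.])]
3.82 t [array([440., 140.]), array([451., 201.]), array([449., 201.]), array([515., 280.])]
3.82 s [array([343.,  61.]), array([385., 173.]), array([385., 179.]), array([462., 163.])]
```

```bash
python3 - <<'E'
from h import *
c=np.array([576.5,-15.0]);t=np.load('/tmp/t8.npz');s=np.load('/tmp/s8.npz')
for n,k,x0,y0,w,h,f in(('t',t,374,208,36,30,18),('s',s,360,150,35,30,18)):
    im=cv2.resize(k['pixels'][y0:y0+h,x0:x0+w,::-1],None,fx=f,fy=f,interpolation=cv2.INTER_CUBIC)
    def P(r,q,z,tt=0):
        p=proj(k,(c[0]+r*np.cos(q)-tt*np.sin(q),c[1]+r*np.sin(q)+tt*np.cos(q),z));return tuple(((p-[x0,y0]+.5)*f-.5).round().astype(int).tolist())
    q=3.80
    cv2.polylines(im,[np.array([P(r,q,39,tt) for r,tt in((100,-5),(100,5),(124,5),(124,-5))])],True,(255,0,0),1)
    cv2.polylines(im,[np.array([(P(83+8*np.cos(a),q,88,8*np.sin(a))) for a in np.linspace(0,6.28,40)])],True,(255,255,0),1)
    cv2.drawMarker(im,P(100,q,41),(0,255,0),0,12)
    cv2.imwrite(f'pics/{n}8f.png',im)
E
```

```text
(no output)
```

View pics/t8f.png

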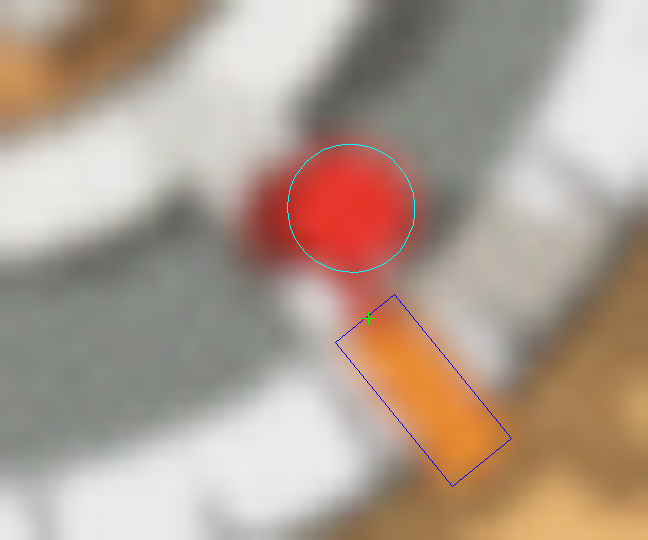

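View pics/s8f.png

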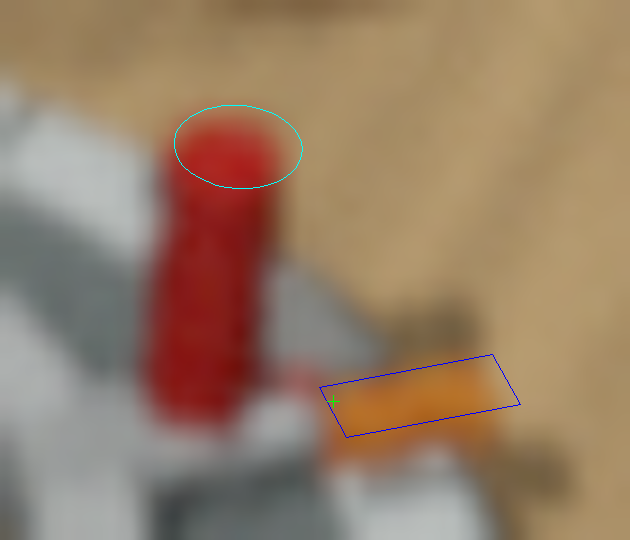

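Top view: post 3.801, pointer 3.80, tab 3.80–3.81, so they agree to within about 1 mm. The side view agrees once its known bias is allowed for. The ring is set, so the lock lever is next.

```bash
cat >> h.py <<'E'
PV=np.array([650.5,-83.])
def lb(d,back,z=33,r=45):
    t=np.array([-np.sin(d),np.cos(d)]);p=PV+r*np.array([np.cos(d),np.sin(d)])-back*t
    return (*p,z,d+np.pi/2)
E
python3 - <<'E'
from h import *
s=st();print(lb(-.7,36))
rows([lb(-.7,36,130),lb(-.7,36,33)],s)
E
```

```text
t 8.87 p [314.3 -51.2 151.1] yh 2.276 F [-0.14  0.18  0.49] gap -0.0 q [ 0.34 -0.21 -0.49 -0.   -1.29  0.36]
(np.float64(661.7260616872452), np.float64(-139.52411466793768), 33, 0.8707963267948966)
-20.74, -29.24, 2.17, 0.002, 0.002, 1.405, 0
-20.71, -29.23, 11.87, 0.002, 0.002, 1.405, 0
```

Request:
{"name": "jog_arm", "arguments": {
  "targets": [-2.5,-3.5,0.2,0,0,0.12,0,-5,-7,0.4,0,0,0.24,0,-7.5,-10.5,0.6,0,0,0.36,0,-10,-14,0.8,0,0,0.48,0,-12.5,-17.5,1,0,0,0.6,0,-15,-21,1.4,0,0,0.72,0,-17.5,-24.5,1.8,0,0,0.84,0,-20.7,-29.2,2.1,0,0,0.96,0,-20.7,-29.2,2.1,0,0,1.08,0,-20.7,-29.2,2.1,0,0,1.2,0,-20.7,-29.2,2.1,0,0,1.32,0,-20.7,-29.2,2.1,0,0,1.405,0]
}}

```text
clock: 9.87
ee_pos: [662.1, -139.6, 128.2]
eef_rot: [[-0.761, 0.649, -0.001], [0.649, 0.761, 0.001], [0.001, 0.001, -1.0]]
force: [-0.4, 0.4, 0.5]
finger_gap: 0.001
```

```bash
python3 - <<'E'
from h import *
s=st()
rows([lb(-.7,36,130),lb(-.7,36,33)],s)
E
```

```text
t 9.87 p [ 662.1 -139.6  128.2] yh 0.864 F [-0.41  0.41  0.5 ] gap 0.001 q [ 0.02  0.53  0.35 -0.   -1.39 -0.73]
0.03, -0.01, -0.18, 0.001, -0.001, -0.007, 0
0.02, -0.02, 9.52, 0.001, -0.001, -0.007, 0
```

Request:
{"name": "jog_arm", "arguments": {
  "targets": [0,0,2.5,0,0,0,0,0,0,5,0,0,0,0,0,0,7,0,0,0,0,0,0,8.5,0,0,0,0,0,0,9.5,0,0,0,0,0,0,9.5,0,0,0,0]
}}

```text
clock: 10.37
ee_pos: [660.5, -139.1, 29.3]
eef_rot: [[-0.76, 0.649, -0.007], [0.649, 0.76, 0.002], [0.006, -0.003, -1.0]]
force: [0.1, 0.2, -1.1]
finger_gap: 0.001
```

```bash
python3 - <<'E'
from h import *
from station import vision
s=st();d=vision.capture('side');np.savez('/tmp/s9.npz',**d)
cv2.imwrite('pics/s9.png',cv2.convertScaleAbs(cv2.resize(d['pixels'][95:175,270:370,::-1],None,fx=7,fy=7,interpolation=cv2.INTER_CUBIC),alpha=1.5,beta=20))
print((proj(d,(*lb(-.7,36)[:2],66))-[270,95])*7)
rows([lb(-.7,28),lb(-.7,22)]+[lb(-.7+a,20) for a in (.0,.08,.16,.24,.32,.4,.48)],s)
E
```

```text
t 10.37 p [ 660.5 -139.1   29.3] yh 0.864 F [ 0.07  0.17 -1.06] gap 0.001 q [ 0.02  0.59  0.19 -0.   -1.18 -0.73]
[369.77180878 254.13137834]
-0.11, 0.85, -0.37, -0.003, -0.006, -0.007, 0
-0.11, 1.45, -0.37, -0.003, -0.006, -0.007, 0
-0.11, 1.64, -0.37, -0.003, -0.006, -0.007, 0
-0.25, 2.01, -0.37, -0.003, -0.006, -0.087, 0
-0.36, 2.39, -0.38, -0.002, -0.006, -0.167, 0
-0.44, 2.77, -0.38, -0.002, -0.006, -0.247, 0
-0.50, 3.16, -0.38, -0.002, -0.007, -0.327, 0
-0.52, 3.56, -0.38, -0.002, -0.007, -0.407, 0
-0.50, 3.95, -0.38, -0.001, -0.007, -0.487, 0
```

View pics/s9.png

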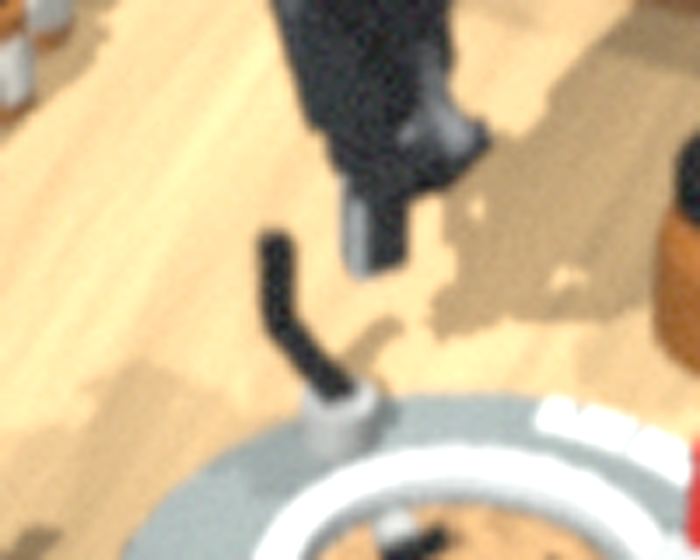

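The tip shows at (375,270), matching the projection, in front of the lock post at (275,240). I'm raising it 4 mm and pushing round the pivot.

Request:
{"name": "jog_arm", "arguments": {
  "targets": [0,0,-0.37,0,0,0,0,-0.11,0.5,-0.37,0,0,0,0,-0.11,1,-0.37,0,0,0,0,-0.11,1.4,-0.37,0,0,0,0,-0.11,1.64,-0.37,0,0,0,0,-0.25,2.01,-0.37,0,0,-0.08,0,-0.36,2.39,-0.38,0,0,-0.16,0,-0.44,2.77,-0.38,0,0,-0.24,0,-0.5,3.16,-0.38,0,0,-0.32,0,-0.52,3.56,-0.38,0,0,-0.4,0,-0.5,3.95,-0.38,0,0,-0.48,0]
}}

```text
clock: 11.33
ee_pos: [691.0, -112.8, 35.5]
eef_rot: [[-0.975, 0.221, -0.004], [0.221, 0.975, 0.0], [0.004, -0.001, -1.0]]
force: [-1.4, -1.4, -0.2]
finger_gap: -0.001
```

```bash
python3 - <<'E'
from h import *
from station import vision
s=st();d=vision.capture('side')
cv2.imwrite('pics/s10.png',cv2.convertScaleAbs(cv2.resize(d['pixels'][95:175,270:370,::-1],None,fx=7,fy=7,interpolation=cv2.INTER_CUBIC),alpha=1.5,beta=20))
rows([lb(-.7+a,20) for a in (.54,.6,.66,.72,.78,.84,.9,.96,1.02,1.08)],s)
E
```

```text
t 11.33 p [ 691.  -112.8   35.5] yh 1.348 F [-1.36 -1.41 -0.23] gap -0.001 q [ 0.06  0.63  0.28 -0.   -1.23 -0.28]
-0.00, 0.30, 0.25, -0.000, -0.004, -0.063, 0
-0.10, 0.58, 0.25, -0.000, -0.004, -0.123, 0
-0.18, 0.87, 0.25, -0.000, -0.004, -0.183, 0
-0.24, 1.15, 0.25, -0.000, -0.004, -0.243, 0
-0.28, 1.45, 0.25, 0.000, -0.004, -0.303, 0
-0.31, 1.74, 0.25, 0.000, -0.004, -0.363, 0
-0.31, 2.04, 0.25, 0.000, -0.004, -0.423, 0
-0.30, 2.33, 0.25, 0.000, -0.004, -0.483, 0
-0.27, 2.63, 0.25, 0.001, -0.004, -0.543, 0
-0.23, 2.92, 0.25, 0.001, -0.004, -0.603, 0
```

View pics/s10.png

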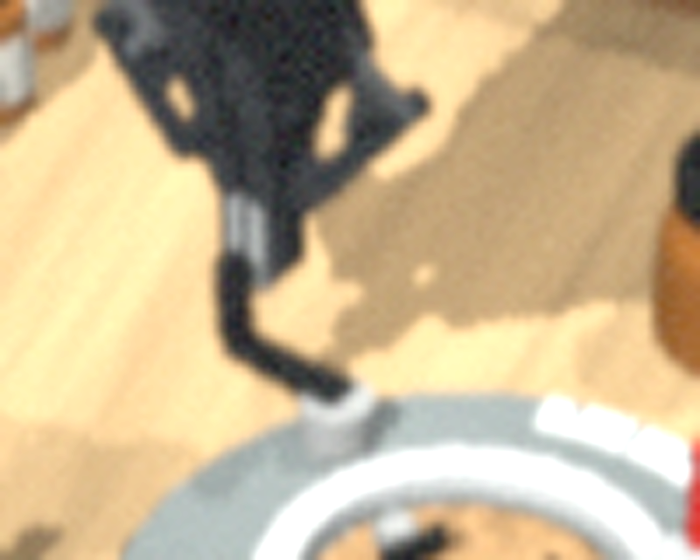

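Request:
{"name": "jog_arm", "arguments": {
  "targets": [-0.1,0.3,0.2,0,0,-0.06,0,-0.25,0.58,0.2,0,0,-0.12,0,-0.4,0.87,0.2,0,0,-0.18,0,-0.5,1.15,0.2,0,0,-0.24,0,-0.56,1.45,0.2,0,0,-0.3,0,-0.6,1.74,0.2,0,0,-0.36,0,-0.61,2.04,0.2,0,0,-0.42,0,-0.6,2.33,0.2,0,0,-0.48,0,-0.57,2.63,0.2,0,0,-0.54,0,-0.53,2.92,0.2,0,0,-0.6,0]
}}

```text
clock: 12.22
ee_pos: [702.8, -85.1, 33.4]
eef_rot: [[-0.927, -0.374, -0.004], [-0.374, 0.927, -0.0], [0.004, 0.001, -1.0]]
force: [0.3, -2.2, -0.2]
finger_gap: -0.004
```

```bash
python3 - <<'E'
from h import *
from station import vision
s=st();d=vision.capture('side')
cv2.imwrite('pics/s11.png',cv2.convertScaleAbs(cv2.resize(d['pixels'][95:175,270:370,::-1],None,fx=7,fy=7,interpolation=cv2.INTER_CUBIC),alpha=1.5,beta=20))
rows([lb(-.7+a,20,r=48) for a in (1.08,1.12,1.16,1.2,1.24,1.28,1.32,1.36,1.4,1.44)],s)
E
```

```text
t 12.22 p [702.8 -85.1  33.4] yh 1.954 F [ 0.26 -2.18 -0.2 ] gap -0.004 q [ 0.1   0.65  0.31 -0.   -1.24  0.28]
-0.03, 0.14, 0.04, 0.001, -0.004, 0.003, 0
-0.10, 0.33, 0.04, 0.002, -0.004, -0.037, 0
-0.17, 0.53, 0.04, 0.002, -0.004, -0.077, 0
-0.23, 0.72, 0.04, 0.002, -0.004, -0.117, 0
-0.29, 0.93, 0.04, 0.002, -0.004, -0.157, 0
-0.33, 1.13, 0.04, 0.002, -0.004, -0.197, 0
-0.37, 1.33, 0.04, 0.002, -0.004, -0.237, 0
-0.40, 1.54, 0.04, 0.002, -0.004, -0.277, 0
-0.42, 1.75, 0.04, 0.002, -0.004, -0.317, 0
-0.43, 1.95, 0.04, 0.002, -0.004, -0.357, 0
```

View pics/s11.png

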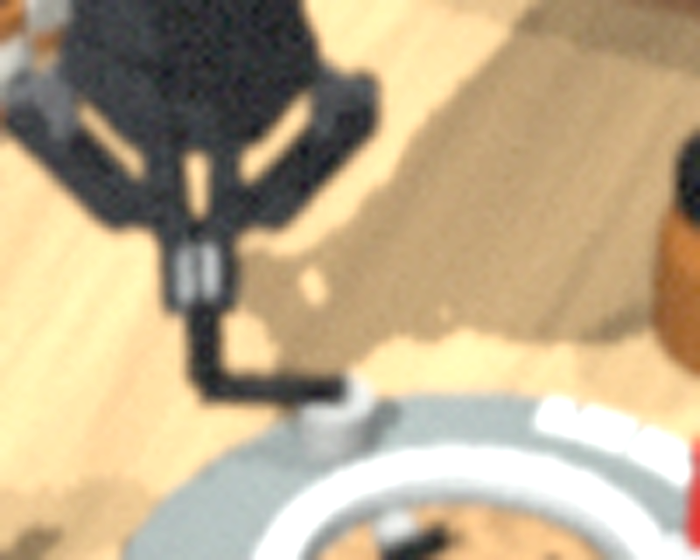

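Request:
{"name": "jog_arm", "arguments": {
  "targets": [-0.1,0.33,0,0,0,-0.037,0,-0.17,0.53,0,0,0,-0.077,0,-0.23,0.72,0,0,0,-0.117,0,-0.29,0.93,0,0,0,-0.157,0,-0.33,1.13,0,0,0,-0.197,0,-0.33,1.13,0,0,0,-0.197,0]
}}

```text
clock: 12.77
ee_pos: [701.7, -72.7, 33.6]
eef_rot: [[-0.835, -0.551, -0.004], [-0.551, 0.835, -0.0], [0.003, 0.002, -1.0]]
force: [-1.5, -0.1, -0.8]
finger_gap: -0.002
```

```bash
python3 - <<'E'
from h import *
from station import vision
s=st();d=vision.capture('side')
cv2.imwrite('pics/s12.png',cv2.convertScaleAbs(cv2.resize(d['pixels'][95:175,270:370,::-1],None,fx=7,fy=7,interpolation=cv2.INTER_CUBIC),alpha=1.5,beta=20))
rows([lb(-.7+a,20,r=48) for a in (1.26,1.28,1.3,1.32,1.34,1.36,1.38,1.4,1.42,1.44)],s)
# predicted post top at stop
for q in (1.2,1.3,1.4):
    a=-0.744+q;print(q,(proj(d,(PV[0]+45*np.cos(a),PV[1]+45*np.sin(a),88))-[270,95])*7,(proj(d,(PV[0]+45*np.cos(a),PV[1]+45*np.sin(a),56))-[270,95])*7)
E
```

```text
t 12.77 p [701.7 -72.7  33.6] yh 2.154 F [-1.54 -0.07 -0.81] gap -0.002 q [ 0.12  0.64  0.3  -0.   -1.23  0.47]
0.09, -0.15, 0.06, 0.002, -0.003, 0.024, 0
0.05, -0.06, 0.06, 0.002, -0.003, 0.004, 0
0.01, 0.04, 0.06, 0.002, -0.003, -0.016, 0
-0.03, 0.14, 0.06, 0.002, -0.003, -0.036, 0
-0.07, 0.24, 0.06, 0.002, -0.003, -0.056, 0
-0.10, 0.33, 0.06, 0.002, -0.003, -0.076, 0
-0.13, 0.43, 0.06, 0.002, -0.003, -0.096, 0
-0.16, 0.53, 0.06, 0.002, -0.003, -0.116, 0
-0.19, 0.63, 0.06, 0.002, -0.003, -0.136, 0
-0.21, 0.73, 0.06, 0.002, -0.003, -0.156, 0
1.2 [204.01441765 311.15285764] [206.9885927  385.15041463]
1.3 [205.19915292 319.52719214] [208.15760092 393.55480869]
1.4 [207.72565746 327.80313914] [210.6413089  401.85984085]
```

View pics/s12.png

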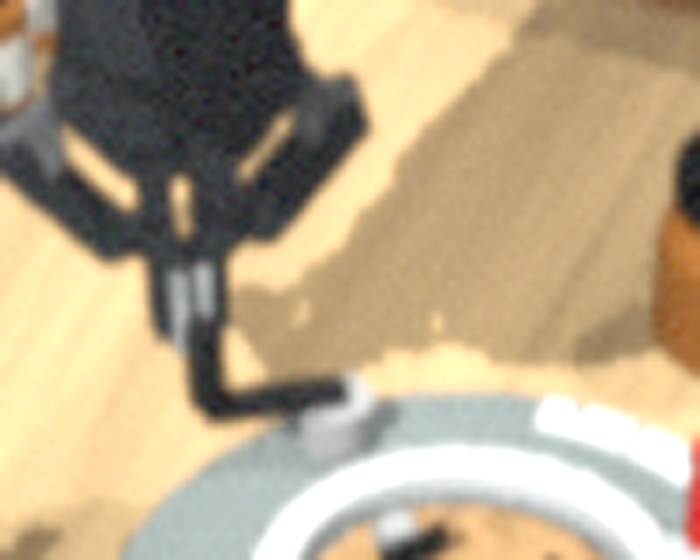

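Request:
{"name": "jog_arm", "arguments": {
  "targets": [0.05,0.1,0.05,0,0,-0.02,0,0.1,0.2,0.05,0,0,-0.04,0,0.1,0.3,0.05,0,0,-0.07,0,0.1,0.3,0.05,0,0,-0.07,0]
}}

```text
clock: 13.15
ee_pos: [699.7, -70.6, 33.4]
eef_rot: [[-0.794, -0.607, -0.002], [-0.607, 0.794, 0.0], [0.002, 0.002, -1.0]]
force: [0.8, -0.4, 0.7]
finger_gap: -0.0
```

```bash
python3 - <<'E'
from h import *
s=st();rows([lb(-.7+a,20,r=48) for a in (1.34,1.36,1.38,1.4,1.42,1.44,1.46)],s)
F=np.array(s['force']);h=2.2;print('F along push',F[0]*np.cos(h)+F[1]*np.sin(h))
E
```

```text
t 13.15 p [699.7 -70.6  33.4] yh 2.224 F [ 0.79 -0.45  0.74] gap -0.0 q [ 0.12  0.64  0.29 -0.   -1.23  0.53]
-0.11, -0.06, 0.04, 0.002, -0.002, 0.013, 0
-0.15, 0.03, 0.04, 0.002, -0.002, -0.007, 0
-0.19, 0.13, 0.04, 0.002, -0.002, -0.027, 0
-0.22, 0.23, 0.04, 0.002, -0.002, -0.047, 0
-0.26, 0.33, 0.04, 0.002, -0.002, -0.067, 0
-0.29, 0.43, 0.04, 0.002, -0.002, -0.087, 0
-0.32, 0.52, 0.04, 0.002, -0.002, -0.107, 0
F along push -0.8225329698787582
```

Request:
{"name": "jog_arm", "arguments": {
  "targets": [0,0.1,0,0,0,-0.02,0,0,0.2,0,0,0,-0.03,0,0,0.2,0,0,0,-0.03,0]
}}

```text
clock: 13.4
ee_pos: [699.1, -69.3, 33.5]
eef_rot: [[-0.775, -0.631, -0.001], [-0.631, 0.775, -0.0], [0.001, 0.001, -1.0]]
force: [3.9, -2.3, -0.2]
finger_gap: 0.003
```

```bash
cat > f.py <<'E'
from h import *
from station import vision
import sys
s=st();F=np.array(s['force']);y=np.array(s['eef_rot'])[:,1];print('F push',F@y)
d=vision.capture('side');s=st();F2=np.array(s['force']);print('F push',F2@y)
np.savez('/tmp/last.npz',**d)
cv2.imwrite(f'pics/{sys.argv[1]}.png',cv2.convertScaleAbs(cv2.resize(d['pixels'][95:175,270:370,::-1],None,fx=7,fy=7,interpolation=cv2.INTER_CUBIC),alpha=1.5,beta=20))
E
python3 f.py s13
```

```text
t 13.4 p [699.1 -69.3  33.5] yh 2.254 F [ 3.94 -2.28 -0.21] gap 0.003 q [ 0.12  0.64  0.29  0.   -1.22  0.56]
F push -4.256318012148196
t 13.45 p [699.1 -69.3  33.5] yh 2.253 F [ 3.65 -2.77 -0.64] gap -0.0 q [ 0.12  0.64  0.29 -0.   -1.22  0.56]
F push -4.456943026662494
```

View pics/s13.png

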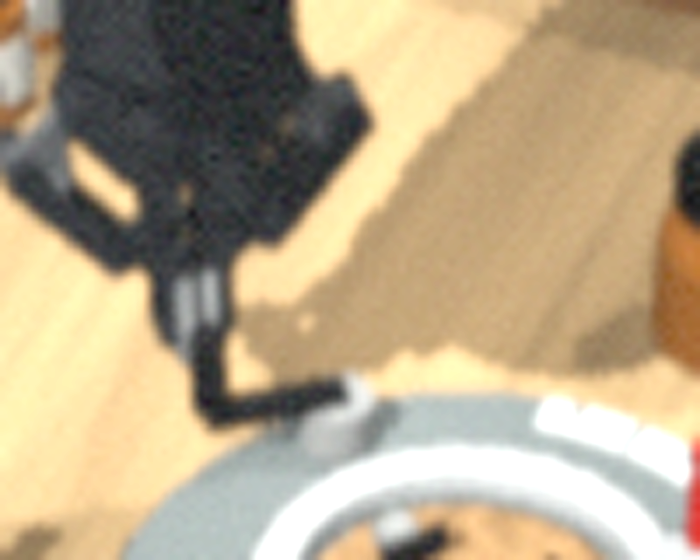

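Request:
{"name": "jog_arm", "arguments": {
  "targets": [0,0.1,0,0,0,0,0,0,0.1,0,0,0,0,0]
}}

```text
clock: 13.62
ee_pos: [699.1, -69.2, 33.6]
eef_rot: [[-0.776, -0.63, 0.0], [-0.63, 0.776, -0.001], [0.001, -0.001, -1.0]]
force: [4.7, -3.5, -2.1]
finger_gap: 0.001
```

```bash
python3 f.py s14
```

```text
t 13.62 p [699.1 -69.2  33.6] yh 2.253 F [ 4.75 -3.54 -2.11] gap 0.001 q [ 0.12  0.63  0.28  0.   -1.22  0.56]
F push -5.7382040890453325
t 13.67 p [699.1 -69.2  33.6] yh 2.253 F [ 5.58 -4.26 -2.33] gap -0.001 q [ 0.12  0.64  0.28  0.   -1.22  0.56]
F push -6.827510698621276
```

The force rises from 4.4 to 6.8 N with no further motion, so the lever is at its stop. I'm backing off and clearing the view.

Request:
{"name": "jog_arm", "arguments": {
  "targets": [0,-0.5,0,0,0,0,0,0,-1.5,0,0,0,0,0,0,-2.5,0,0,0,0,0,0,-2.5,-3,0,0,0,0,0,-2.5,-7,0,0,0,0,0,-2.5,-11,0,0,0,0,4,-1,-12,0,0,0,0,8,0.5,-12,0,0,0,0,12,2,-12,0,0,0,0,16,3.5,-12,0,0,0,0,20,5,-12,0,0,0,0,24,6,-12,0,0,0,0]
}}

```text
clock: 14.67
ee_pos: [477.3, -171.1, 153.5]
eef_rot: [[-0.776, -0.631, -0.002], [-0.631, 0.776, 0.0], [0.001, 0.001, -1.0]]
force: [0.5, -0.5, 0.6]
finger_gap: -0.002
```

Request:
{"name": "jog_arm", "arguments": {
  "targets": [3,1,0,0,0,0,0,6,2,0,0,0,0,0,9,3,0,0,0,0,0,9,3,0,0,0,0,0]
}}

```text
clock: 15.0
ee_pos: [383.4, -205.1, 154.0]
eef_rot: [[-0.778, -0.629, -0.003], [-0.629, 0.778, 0.001], [0.002, 0.003, -1.0]]
force: [-0.6, -0.4, -0.4]
finger_gap: -0.0
```

```bash
python3 - <<'E'
from h import *
from station import vision
s=st();t=vision.capture('top');d=vision.capture('side');np.savez('/tmp/t15.npz',**t);np.savez('/tmp/s15.npz',**d)
a=((576.5,-15),0.477,3.803-.477-2.04,3.803-.477-2.04,1.4)
overlay(t,'pics/t15.png',300,130,140,130,4.6,*a)
cv2.imwrite('pics/t15w.png',t['pixels'][:,:,::-1])
cv2.imwrite('pics/s15.png',cv2.resize(d['pixels'][110:240,270:410,::-1],None,fx=4.6,fy=4.6,interpolation=cv2.INTER_CUBIC))
E
```

```text
t 15.0 p [ 383.4 -205.1  154. ] yh 2.251 F [-0.58 -0.37 -0.37] gap -0.0 q [-0.13  0.05 -0.25 -0.   -1.28  0.81]
```

View pics/t15.png

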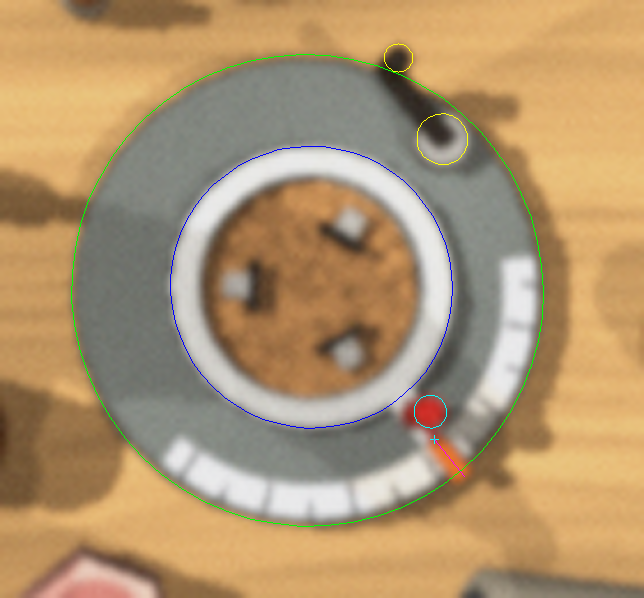

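View pics/s15.png

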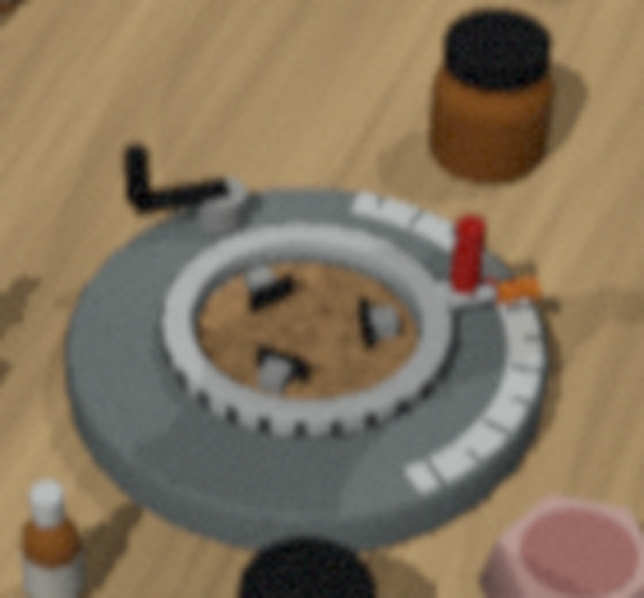

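View pics/t15w.png

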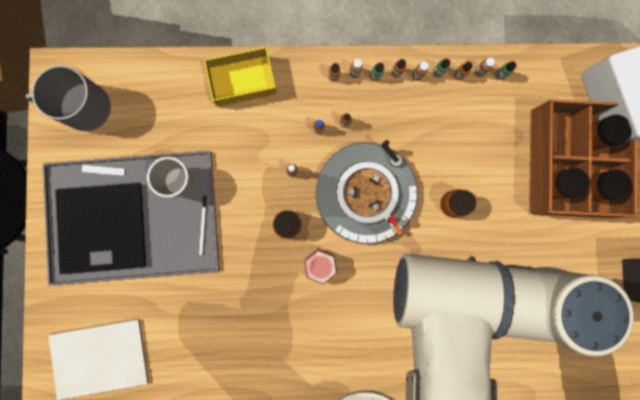

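```bash
python3 - <<'E'
from h import *
for n,(y,x,h,w) in (('top',(180,395,0,0)),('side',(0,0,0,0))):
    a=np.load(f'/tmp/{n}0.npz')['pixels'];b=np.load(f'/tmp/{n[0]}15.npz')['pixels']
    r=(slice(225,248),slice(330,365)) if n=='top' else (slice(190,232),slice(280,375))
    A=cv2.cvtColor(a[r],cv2.COLOR_RGB2GRAY).astype(np.float32);B=cv2.cvtColor(b[r],cv2.COLOR_RGB2GRAY).astype(np.float32)
    print(n,cv2.phaseCorrelate(A,B,cv2.createHanningWindow(A.shape[::-1],cv2.CV_32F)))
t=np.load('/tmp/t15.npz')
cv2.imwrite('pics/t15z.png',cv2.resize(t['pixels'][205:260,350:420,::-1],None,fx=10,fy=10,interpolation=cv2.INTER_CUBIC))
E
```

```text
top ((0.10816887645604467, 0.0865460767514481), 0.9506063138445219)
side ((2.0077316183525227, 0.5507692417451047), 0.7582297837292706)
```

View pics/t15z.png

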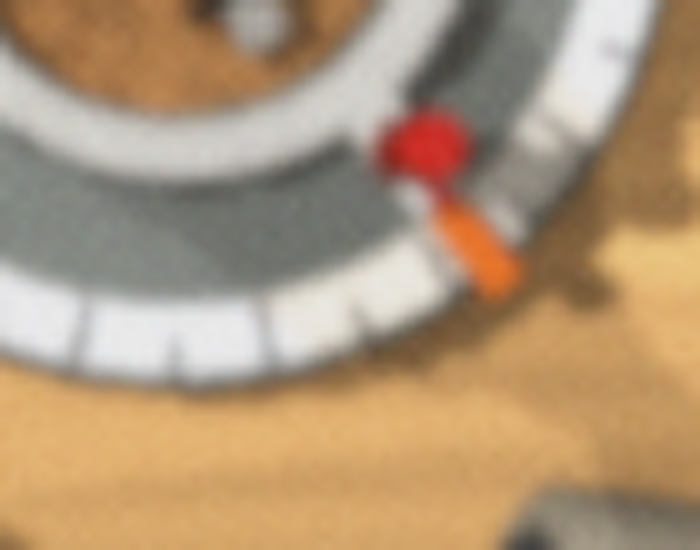

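The post (435,146) and the tab, from (455,210) to (503,283), are unchanged, and the pointer is still in line with the tab. The clamp has moved 0.1 px in the top view. I'm handing in.

```bash
python3 -c "
from station import ticket
print(ticket.job_done())"
```

```text
the job is handed in; nothing more can be done
None
```

Both levers are set and the job was handed in at about 15 s. With the shut fingertips I pushed the red-posted lever to the orange tab in two stages, looking in between. I then pushed the black lock lever to its stop, and left both without gripping anything.

- **Ring lever:** in the top view the post stands at 3.80 rad and the tab at 3.80–3.81 rad, so the pointer is within about 1 mm of the mark. It had not moved after the lock was pushed.
- **Lock lever:** at the stop the push force rose from about 4.4 to 6.8 N with no further motion. The final top picture matches the drawn 1.4 rad position.
- **Clamp and bystanders:** the scale's image shifted only 0.1 px in the top view. By eye, the jars, bottles, pot and beaker stand where they were.

**Checks that disagreed:**
- **Tip height:** the reported TCP height was about 35 mm lower than the fingertips seen by the camera. I set the tip height from the camera depth and had no unexpected contact.
- **Side view of the tab:** read directly, the side view put the tab up to 0.04 rad (about 4 mm) clockwise of the pointer. I put that down to that camera's offset and to seeing the tab's side face, and trusted the top view.
- **Side view of the clamp:** an image comparison there gave a 2 px shift. That region includes the turned ring's teeth, and the disc's outline had not moved.

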